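# Close and lock the cap sealer's control box

### The arm

A 6-joint arm with a two-finger parallel gripper is mounted at the origin on the work surface. World frame = base frame: x ahead of the robot, y to its left, z up, the work surface at z = 0. Lengths are in m, angles in rad, forces in N, time in s.
With the tool pointing down it reaches from about 0.375 to 0.925 m from the base axis. Payload 5.7 kg.
Tool frame: the origin (TCP) lies on the centre line of the jaws, within the pads' length; the fingertips stand 17 mm ahead of it and the grasp point (between the pads) lies 2 mm behind it; z points along the fingers, y is the line along which they close (so a half turn about z gives the same grasp; the last joint's range is limited). The gripper opens to 88 mm and grips with 3 to 60 N. Pads are 20 mm wide; open, the fingers measure 115 mm over their backs; the gripper's body (75 mm by 178 mm) begins 61 mm behind the grasp point.
Start: joints at [-1.278, 0.359, 1.51, -0, 1.272, -0.115], TCP at [0.238, -0.551, 0.209] pointing down, gripper open.
Joint ranges: [-2.97, 2.97], [-1.01, 2.36], [0.21, 2.38], [-0.96, 4.11], [0.2, 2.71], [-2.98, 2.98]. Speed limits (rad/s): [2.39, 2.39, 3.14, 3.14, 3.14, 3.14].

### API

Orientations are given as a unit quaternion [w, x, y, z].
In Python, from station import arm gives the robot as it stands.
- The arm moves only by the tool servo_tool, never from a script. Its argument "deltas" is a list of rows, each a list of 7 numbers: the shift along the tool's x, y, z as a fraction of full scale, then the turn, a rotation vector about the tool's x, y, z as a fraction of full scale, then the opening, from -1 (shut) to 1 (fully open). A call has 1 to 10 rows; each row shifts and turns the commanded pose from where the row before left it, along the tool's axes as they then stand; what a row does not reach is not made up. Full scale, the value 1, is 0.03 m for a shift and 60 degrees for a turn. A row lasts 1/10 s, in which the tool goes at most 50 mm and 8.59 degrees, less where a joint would pass 70% of its speed; a pose out of reach is approached as far as the arm can. A call with a number of a shift or a turn outside -1 to 1 is refused whole. A call with a gripper value outside its range is refused whole. The fingers move at their own pace and stop on an object; "squeeze" is the grip in N (left out, the last holds). Time passes only in rows, so rows that do not move let the fingers close. It gives the time, the measured TCP pose, the force, the opening and the grip force at its end, in the units of the state.
- arm.state(): the state, without advancing time (a new reading comes with each control period).
- arm.camera(name): name is "side" or "top"; returns a dict with "color" (420x560x3 uint8, red, green, blue), "z_map" (420x560 float32, m along the optical axis (not along the pixel's ray), 0 where there is no reading), "fx", "fy", "cx", "cy" (pixels), "rvec" (rotation vector, rad) and "tvec" (3), from world to camera coordinates, as OpenCV has them. Camera axes: x right, y down, z forward; pixel columns grow to the right and rows downward; lengths in m; the calibration is good to about 2 mm. A picture is of the moment at which its call begins.
- arm.sign_off(): hands the job in; it is judged then, once.
Trained networks look in the newest picture that a camera, given by its name, has taken for a name from the list of things; names that differ only in an ending like _2 or _b are one class to them, and where a whole thing is asked for, a point or a joint stands for the part that bears it (a point fixed in the world has none). Each returns a list of dicts, best first, with "p" (0 to 1); they miss things now and then, are a little off and sometimes report something else, mostly with a low value. They report only what shows in the picture. A call takes as long as a camera call. They do not tell look-alikes from the thing itself.
- arm.boxes_of(camera, name): "pixel" ([column, row] in pixels, amid what is visible of it).
- arm.masks_of(camera, name): "pixels" (420x560 bool, what is visible of it) and "pixel" ([column, row] in pixels, amid what is visible of it).
- arm.mark_of(camera, name): "pixel" ([column, row] in pixels: a listed point, or the origin of a listed thing).
The state is a dict: "time_s": time; "joints": joint angles; "qd": joint speeds; "effort": joint torques, N m; "ee_pos": TCP position; "tool_rot": TCP orientation; "ft_force": force on the tool from outside, world axes, zero at the start; "wrist_torque": the same for the moment, N m; "gripper_width": opening from 0.0 (shut) to 1.0 (fully open); "grip_force": force on a finger pad.
Only numpy, scipy, OpenCV 4.12 (cv2) and the standard library are available. Lean on these libraries where they do the work, as an engineer would, in place of code of your own. Each camera call takes 0.05 s, during which the arm holds its last target. There are 200 camera calls.

### The job

A fuse has been changed in the cap sealer's sloping control box: swing its cover down and press it, firmly but without forcing it, until both catches snap and it lies fully shut. Then take the flat-blade screwdriver from the rack and turn the slotted lock on the cover clockwise to its stop, and stand the screwdriver upright in the rack again, in the hole it came from. Leave the jars and the other tool as they are.

Things in the scene. Friction and masses are not known exactly. Their poses are not given: they have to be found in the camera images.
- console: control box of the cap sealer, fixed to the table: stainless desk-slope housing 200 deep (x) x 270 wide (y), 55 high at the front, its top rising to the back at 30 deg to 147 high. Origin: centre of its underside; own x points to its back, z up. The hinged cover fills the left of the slope; a fixed strip 72 wide on its right (own -y) has buttons.
- cover (a joint): hinge of the cover, rad: 0 = fully shut on the slope, grows as the cover opens (max 1.2). A stiff hinge (0.4 N m): it stays where it is left. Near 0.07 its beads meet two sprung catches, where it stops ajar; it takes about 11 N near the lip to push it past; below 0.025 it snaps by itself to 0, onto a firm rubber gasket.
- cover_hinge (a point): point on the hinge axis in the middle of the cover's width, on the fixed box; frame of the console (hinge axis along its y). The outer face of the cover lies 5 mm outside this axis.
- cover_lip (a point): middle of the cover's free front edge, on the outer face, 181 mm from the hinge axis. Steel cover 180 x 180 x 4. Frame of the cover: x up the slope to the hinge, y along the edge, z out of the face. The face is clear for 30 mm from the edge up to the lock.
- lock (a joint): turn of the slotted lock about the cover's normal, rad: grows clockwise seen from outside; 0 = open, stop (locked) at 1.571; starts at 0.1 to 0.5. Friction 0.06 N m. Past about 1 its cam holds the shut cover down. Its slot lies along the cover's x at 0 and across it (along the edge) at 1.571.
- lock_face (a point): centre of the slot's mouth, on the outer face of the lock: a steel head 25 wide, 5 proud of the cover, 53 mm up from the lip in the middle. x along the slot, z out of the cover. Slot 16 long, 4.4 wide, 5 deep, closed at both ends; the blade has about 0.3 rad of play in it.
- driver: large flat-blade screwdriver standing in the rack, 145 long: blade 12 wide (own x) x 2.4 thick (own y), round shaft 9, from 70 to 145 a black square handle 28 x 28 with faces across own x and y. Origin: blade tip; z up along the shaft. About 0.16 kg.
- rack: grey sheet-steel tool rack, fixed: 70 (x) x 190 (y) x 85 high, top plate 5 thick with two holes of 20 at y = -40 and +40, open below. Origin: centre of its underside. A tool's handle rests on the plate; the driver's origin then is 15 above the table. Driver and nut driver may be in either hole.
- nutdriver: bystander in the other hole: nut driver with slim round handle 22 thick, collar 31, 122 long. Origin: its lower end.
- scale: bystander: white bench scale 220 x 200 x 92, fixed. Origin: centre of its underside.
- jar0: bystander: filled jar, white cap, 71 wide, 74 high, loose. Origin: centre of its underside.
- jar1: bystander: like jar0.
Not all that is in view belongs to the job. What is shaped like the driver but red is not meant. There is more than one size of the rack; the job needs the larger.

How it is judged:
On the way, in this order (a step that is already met when the one before it is completed fails the run):
1. the cover is pressed past its catches and lies fully shut (value of joint cover below 0.02 rad), for 0.2 s.
2. with the blade in its slot, the lock is turned clockwise to its stop (value of joint lock above 1.4 rad and distance between driver and lock_face below 0.012 m and angle between the z axis of driver and the z axis of lock_face, either way round below 0.35 rad), for 0.05 s.
At the end, for the whole second after the job is handed in: Cover shut (joint below 0.02 rad) and lock turned to its stop (above 1.4 rad); screwdriver at rest, upright (within 0.15 rad) in its own hole of the rack, handle on the plate, within 20 mm of where it stood (value of joint cover below 0.02 rad and value of joint lock above 1.4 rad and angle between driver's own z axis and vertical below 0.15 rad and x of driver in the frame of rack between -0.015 and 0.015 m and z of driver in the frame of rack between 0.008 and 0.02 m and distance of driver from where it was at the start of the episode below 0.02 m and linear speed of driver below 0.02 m/s); the robot touches nothing.
It fails at once if a jar or the nut driver is moved by more than 20 mm (distance of any of jar0, jar1, nutdriver from where it was at the start of the episode above 0.02 m).
It fails at once if the box is pushed with more than 100 N (contact force between any of the arm, the fingers and console above 100 N).
It also fails if it takes over 61 s, if anything falls off the work surface, if the arm or the gripper's body presses on something with over 40 N, if the wrist force passes 120 N, or if a joint passes its speed limit or range.

## Working session

There is one attempt and no reset: what is moved stays moved. The work goes in short steps, Python scripts to look and compute and a tool call to move; the robot and the scene stay as the last step left them, time stands still between calls to the robot, and variables do not carry over. Pictures are saved under pics/ and viewed, at most 10 in all, crops included, and the job is handed in when it is done.

Besides the shell and the picture viewer there is one more tool, called after "Emit:" as name(argument=value, ...), one argument or row to a line, values as JSON. servo_tool: Moves the arm, as the interface text tells. Shift numbers are shares of 0.03 m and turn numbers shares of 60 degrees, none past 1 either way. Its arguments: {"type":"object","properties":{"deltas":{"type":"array"},"squeeze":{"type":"number"}},"required":["deltas"]}

```bash
mkdir -p pics; cat > h.py <<'E'
import numpy as np, cv2
from station import arm
from scipy.spatial.transform import Rotation as R
def cam(n):
    c=arm.camera(n); c['R']=cv2.Rodrigues(np.array(c['rvec'],float))[0]; c['t']=np.array(c['tvec'],float).ravel(); return c
def world(c,u,v,z=None):
    u=np.asarray(u);v=np.asarray(v)
    if z is None: z=c['z_map'][v.astype(int),u.astype(int)]
    p=np.stack([(u-c['cx'])/c['fx']*z,(v-c['cy'])/c['fy']*z,z*np.ones_like(u,float)],-1)
    return (p-c['t'])@c['R']
def proj(c,P):
    q=np.asarray(P)@c['R'].T+c['t']; return np.stack([q[...,0]/q[...,2]*c['fx']+c['cx'],q[...,1]/q[...,2]*c['fy']+c['cy']],-1)
def tri(c1,p1,c2,p2):
    o=[];d=[]
    for c,p in((c1,p1),(c2,p2)):
        o.append(-c['R'].T@c['t']); v=np.array([(p[0]-c['cx'])/c['fx'],(p[1]-c['cy'])/c['fy'],1])@c['R']; d.append(v/np.linalg.norm(v))
    A=np.stack([d[0],-d[1]],1); s=np.linalg.lstsq(A,o[1]-o[0],rcond=None)[0]
    a=o[0]+s[0]*d[0]; b=o[1]+s[1]*d[1]; return (a+b)/2, np.linalg.norm(a-b)
E
cat > a.py <<'E'
from h import *
np.set_printoptions(precision=3,suppress=True)
S=arm.state(); print(S)
C={n:cam(n) for n in('side','top')}
for n in C: cv2.imwrite(f'pics/{n}0.png',C[n]['color'][:,:,::-1])
for n in C: print(n,'campos',-C[n]['R'].T@C[n]['t'],C[n]['fx'])
for nm in 'console cover_hinge cover_lip lock_face driver rack nutdriver scale jar0'.split():
    ms={n:arm.mark_of(n,nm) for n in C}
    for n in C:
        print(nm,n,[(np.round(m['pixel'],1).tolist(),round(m['p'],2)) for m in ms[n]][:4])
    if ms['side'] and ms['top']:
        for a in ms['side'][:2]:
            for b in ms['top'][:2]: print('   tri',*tri(C['side'],a['pixel'],C['top'],b['pixel']))
E
python3 a.py
```

```text
{'time_s': 0.0, 'joints': array([-1.278,  0.36 ,  1.511, -0.   ,  1.272, -0.115]), 'qd': array([ 0.   , -0.   ,  0.002,  0.   ,  0.001, -0.001]), 'effort': array([  0.   , -51.537, -27.072,   0.067,   0.035,  -0.   ]), 'ee_pos': array([ 0.238, -0.55 ,  0.208]), 'tool_rot': array([-0.001,  0.979,  0.203, -0.   ]), 'ft_force': array([ 0.081, -0.131,  0.112]), 'wrist_torque': array([ 0.029,  0.003, -0.036]), 'grip_force': 0.0, 'gripper_width': 1.000883760879449}
side campos [0.484 0.98  0.908] 456.4895428034787
top campos [0.408 0.036 1.481] 466.93739672854105
console side [([226.3, 223.4], 0.77)]
console top [([187.0, 245.8], 0.48)]
   tri [0.544 0.296 0.287] 0.1488678602194213
cover_hinge side [([200.8, 188.2], 0.67)]
cover_hinge top [([287.0, 153.6], 0.93)]
   tri [0.736 0.024 0.159] 0.002761487326649073
cover_lip side [([257.9, 192.9], 0.89)]
cover_lip top [([274.9, 205.8], 0.57), ([286.9, 151.6], 0.48)]
   tri [0.58  0.061 0.181] 0.00543966512681505
   tri [0.656 0.032 0.183] 0.15804158619798764
lock_face side [([198.0, 191.8], 0.6), ([240.9, 184.5], 0.39)]
lock_face top [([279.5, 
[... 864 characters left out ...]
ri [0.387 0.409 0.107] 0.1937628893448599
nutdriver side [([286.4, 332.1], 0.55)]
nutdriver top [([187.7, 247.3], 0.68), ([174.6, 249.1], 0.5)]
   tri [ 0.485  0.345 -0.01 ] 0.00762160879002773
   tri [0.481 0.376 0.035] 0.014311676071153658
scale side [([278.0, 159.0], 0.95)]
scale top [([407.0, 224.3], 0.82)]
   tri [ 0.543 -0.354  0.007] 0.007589934287533463
jar0 side [([318.9, 215.5], 0.96), ([324.8, 261.5], 0.84)]
jar0 top [([316.1, 270.4], 0.72), ([257.5, 277.3], 0.72), ([196.3, 242.1], 0.62)]
   tri [ 0.403 -0.062  0.007] 0.007998052285688935
   tri [0.402 0.113 0.158] 0.03579741913186092
   tri [ 0.386 -0.074 -0.203] 0.02509188731760838
   tri [0.388 0.123 0.002] 0.012096923037903952
```

View pics/side0.png

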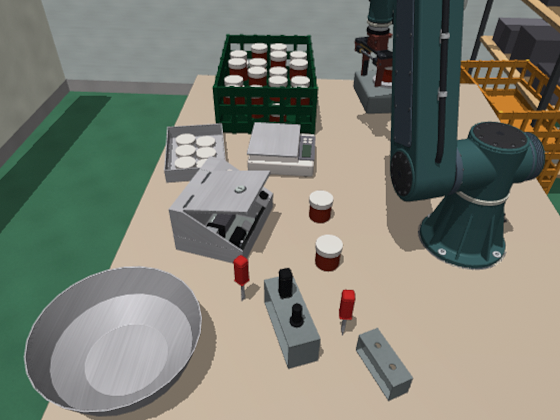

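View pics/top0.png

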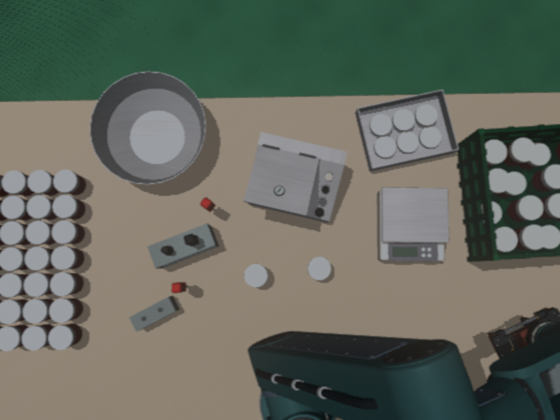

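The side view shows the console with its cover ajar (lip near 258,193), and the large rack with a square black handle (286,283) and the nut driver (297,315). The top view shows the handle at (191,240), the nut driver at (168,250), the lock at (279,190), and jars at (256,276) and (320,268). The red drivers and the small rack are decoys.

```bash
cat > b.py <<'E'
from h import *
np.set_printoptions(precision=4,suppress=True)
C={n:cam(n) for n in('side','top')}
P=[]
for n,c in C.items():
    v,u=np.mgrid[0:420,0:560]; W=world(c,u,v); W[c['z_map']==0]=9; c['W']=W
def rect(p,lab):
    r=cv2.minAreaRect((p[:,:2]*1000).astype(np.float32)); print(lab,len(p),'c',np.round(r[0],1),'sz',np.round(r[1],1),'ang',round(r[2],1),'z',np.median(p[:,2])); return r
for n in C:
    W=C[n]['W'].reshape(-1,3)
    near=(abs(W[:,0]-.483)<.1)&(abs(W[:,1]-.343)<.13)
    Q=W[near]; col=C[n]['color'].reshape(-1,3)[near].astype(int)
    print(n,'hist',np.histogram(Q[:,2],bins=np.arange(0,.2,.01))[0])
    rect(Q[(abs(Q[:,2]-.085)<.004)&(np.ptp(col,axis=1)<40)],'plate')
    H=Q[(Q[:,2]>.095)&(col[:,0]<90)]
    k=H[:,2]>.15; rect(H[k],'driver top')
    k=(H[:,2]>.125)&(H[:,2]<.142); rect(H[k],'nut?')
    ms=arm.masks_of(n,'driver')
    for m in ms:
        p=C[n]['W'][m['pixels']]; print('  mask driver',m['p'],m['pixel'],len(p),np.median(p,0),p[:,2].max())
    for nm in('cover','console'):
        for m in arm.masks_of(n,nm)[:1]:
            p=C[n]['W'][cv2.erode(m['pixels'].astype(np.uint8),np.ones((3,3)))>0]; print(nm,m['p'],len(p),np.median(p,0))
            for it in range(6):
                c0=p.mean(0); nv=np.linalg.svd(p-c0,full_matrices=False)[2][2]; nv*=np.sign(nv[2]); d=(p-c0)@nv; p=p[abs(d)<max(.003,1.5*d.std())]
            print('  plane n',nv,'c',c0,'tilt',np.degrees(np.arccos(nv[2])),'az',np.degrees(np.arctan2(nv[1],nv[0])),'n',len(p),'sd',d.std())
            np.save(f'{n}_{nm}.npy',p)
E
python3 b.py; python3 - <<'E'
import cv2
for n,b in(('side',(160,150,300,380)),('top',(130,120,360,280))):
    im=cv2.imread(f'pics/{n}0.png')[b[1]:b[3],b[0]:b[2]]
    cv2.imwrite(f'pics/{n}0c.png',cv2.resize(im,None,fx=3 if n=='top' else 2.5,fy=3 if n=='top' else 2.5,interpolation=cv2.INTER_CUBIC))
E
```

```text
side hist [1612   94  100  122  152  204  210  205 1710   96   63   70   71  120
   43  125   13    0    0]
plate 1628 c [481.5 345. ] sz [ 71.  193.8] ang 20.3 z 0.08396551264070579
driver top 132 c [496.4 309.1] sz [25.1 27.9] ang 20.1 z 0.15743615687105514
nut? 169 c [482.5 349.1] sz [26.9 96.8] ang 18.7 z 0.1344350603395278
  mask driver 0.77 [284.6, 278.6] 368 [0.4955 0.3185 0.1341] 9.0
  mask driver 0.76 [208.3, 271.0] 473 [0.706  0.1853 0.0201] 9.0
  mask driver 0.76 [315.1, 300.0] 397 [0.423  0.3054 0.0603] 9.0
cover 0.77 2466 [0.6553 0.0544 0.1719]
  plane n [-0.3948 -0.4319  0.8109] c [0.7148 0.1183 0.2339] tilt 35.813367473158316 az -132.4280242163058 n 978 sd 0.013009489626716194
console 0.75 7492 [0.6786 0.066  0.1129]
  plane n [-0.7787  0.6183  0.1068] c [0.7372 0.1189 0.1584] tilt 83.86855263392486 az 141.5481287110893 n 3019 sd 0.022861119848722796
top hist [2173   56  101  150   12   10    9   39 1145  133   11   16   16   44
   16   59   40    0    0]
plate 1027 c [482.6 344.1] sz [ 70.3 190.5] ang 20.4 z 0.08556431436122536
driver top 99 c [496.  306.2] sz [27.6 2
[... 169 characters left out ...]
.0
  mask driver 0.71 [315.0, 268.1] 443 [ 0.4067 -0.0663  0.0743] 9.0
  mask driver 0.6 [204.6, 264.0] 309 [0.4229 0.2867 0.029 ] 9.0
  mask driver 0.59 [190.8, 239.5] 137 [0.4933 0.301  0.1561] 0.16664620491285162
  mask driver 0.35 [258.7, 274.5] 440 [0.3896 0.1239 0.0746] 9.0
  mask driver 0.24 [295.9, 178.3] 6407 [0.6694 0.0013 0.159 ] 9.0
cover 0.7 3403 [0.6563 0.0404 0.1736]
  plane n [-0.3815 -0.4435  0.811 ] c [0.7434 0.1343 0.2663] tilt 35.804532843909236 az -130.7063323638245 n 1384 sd 0.013007625151210424
console 0.95 6111 [0.6697 0.0027 0.1602]
  plane n [-0.4521 -0.3759  0.8089] c [0.7275 0.0454 0.2151] tilt 36.01023113806042 az -140.2564182180067 n 2387 sd 0.009763843291303084
```

View pics/top0c.png

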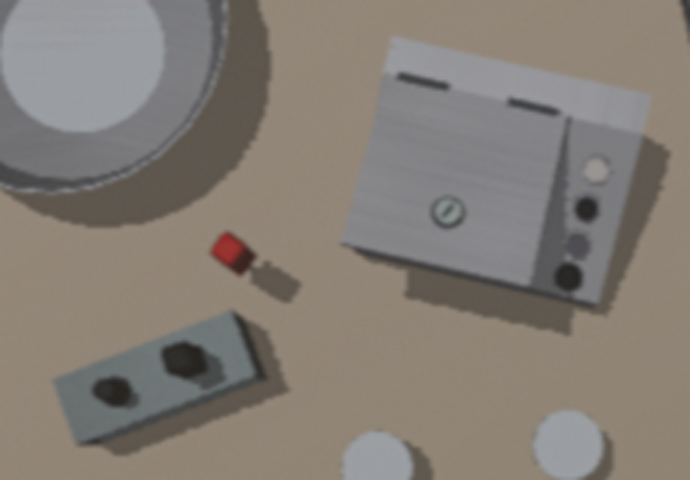

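The crop shows the slot running up-right at about (448,211) in the crop, and the handle roughly aligned with the rack. Next I'll fit the planes again with invalid depth removed.

```bash
cat > b2.py <<'E'
from h import *
np.set_printoptions(precision=4,suppress=True)
rng=np.random.default_rng(0)
def ransac(p,tol=.003,it=400):
    best=None
    for _ in range(it):
        a,b,c=p[rng.choice(len(p),3,False)]; n=np.cross(b-a,c-a); l=np.linalg.norm(n)
        if l<1e-6: continue
        k=abs((p-a)@(n/l))<tol
        if best is None or k.sum()>best.sum(): best=k
    for _ in range(3):
        q=p[best]; c=q.mean(0); n=np.linalg.svd(q-c,full_matrices=False)[2][2]; n*=np.sign(n[2]) or 1; best=abs((p-c)@n)<tol
    return n,c,best
C={n:cam(n) for n in('side','top')}
allp=[]
for n,c in C.items():
    v,u=np.mgrid[0:420,0:560]; W=world(c,u,v); ok=(c['z_map']>0)
    m=arm.masks_of(n,'cover')
    p=W[(cv2.erode(m[0]['pixels'].astype(np.uint8),np.ones((3,3)))>0)&ok]
    nv,c0,k=ransac(p); q=p[k]
    print(n,'cover p',m[0]['p'],len(p),k.sum(),'n',nv,'c',c0,'tilt',np.degrees(np.arccos(nv[2])),'az',np.degrees(np.arctan2(nv[1],nv[0])))
    # all scene points on this plane near the console
    Wf=W[ok]; g=(abs(Wf[:,0]-.67)<.2)&(abs(Wf[:,1]-.03)<.2)&(Wf[:,2]>.02); Q=Wf[g]
    on=Q[abs((Q-c0)@nv)<.003]; r=cv2.minAreaRect((on[:,:2]*1000).astype(np.float32)); print('  rect',r)
    rest=Q[abs((Q-c0)@nv)>.006]
    for i in range(5):
        n2,c2,k2=ransac(rest); 
        r=cv2.minAreaRect((rest[k2][:,:2]*1000).astype(np.float32))
        print('  plane',k2.sum(),'n',n2,'c',c2,'tilt',round(np.degrees(np.arccos(n2[2])),1),'az',round(np.degrees(np.arctan2(n2[1],n2[0])),1),np.round(r[0],1),np.round(r[1],1),round(r[2],1))
        rest=rest[~k2]
    for nm in('cover_hinge','lock_face','cover_lip'):
        for m in arm.mark_of(n,nm)[:2]:
            px=np.array(m['pixel']); d=np.array([(px[0]-c['cx'])/c['fx'],(px[1]-c['cy'])/c['fy'],1])@c['R']; o=-c['R'].T@c['t']
            print('  ',nm,round(m['p'],2),px,'on cover plane',o+d*((c0-o)@nv)/(d@nv))
E
python3 b2.py
```

```text
side cover p 0.79 2476 2329 n [ 0.2131 -0.0568  0.9754] c [0.6559 0.0496 0.1719] tilt 12.742654023253644 az -14.911039743757703
  rect ((670.3338623046875, 1.07989501953125), (259.4507751464844, 218.02943420410156), 75.52263641357422)
  plane 1577 n [0.2486 0.9686 0.0018] c [0.7263 0.12   0.0709] tilt 89.9 az 75.6 [710.  124.1] [  6.1 201.6] 75.7
  plane 470 n [0.1105 0.1019 0.9886] c [0.6715 0.0812 0.04  ] tilt 8.6 az 42.7 [649.7  55.6] [304.  197.8] 32.6
  plane 395 n [-0.4774  0.128   0.8693] c [ 0.6289 -0.0237  0.086 ] tilt 29.6 az 165.0 [660.5   4.2] [264.  166.7] 75.5
  plane 277 n [ 0.9633 -0.2468  0.1059] c [0.5817 0.0344 0.0553] tilt 83.9 az -14.4 [573.7  25.6] [248.5  19. ] 75.9
  plane 235 n [-0.0789  0.1256  0.9889] c [0.6589 0.0671 0.0345] tilt 8.5 az 122.1 [680.5  53.7] [263.  151.5] 53.5
   cover_hinge 0.57 [197.3 189.6] on cover plane [0.7457 0.0198 0.1505]
   lock_face 0.6 [242.4 185.8] on cover plane [0.6212 0.0309 0.1783]
   cover_lip 0.56 [259.4 192.8] on cover plane [0.5725 0.0741 0.1915]
top cover p 0.77 3430 2573 n [ 0.2109 -0.0578  0.9758] c [0.6578 0.0394 0.1
[... 266 characters left out ...]
7 165.1] 69.5
  plane 254 n [-0.4822  0.1231  0.8673] c [ 0.6297 -0.0847  0.1029] tilt 29.8 az 165.7 [655.3   3.3] [256.5 151.6] 75.3
  plane 209 n [-0.4747  0.1553  0.8663] c [ 0.6623 -0.0649  0.1062] tilt 30.0 az 161.9 [676.   -3.3] [255.2 195.6] 75.7
  plane 151 n [-0.0348  0.0751  0.9966] c [0.695  0.145  0.0278] tilt 4.7 az 114.9 [664.2  46.4] [338.7 148.5] 75.9
  plane 86 n [-0.3619  0.3526  0.863 ] c [ 0.6452 -0.0217  0.0905] tilt 30.3 az 135.7 [688.6  44.2] [300.  194.4] 77.1
   cover_hinge 0.86 [288.6 152.9] on cover plane [0.7406 0.0193 0.1542]
   lock_face 0.36 [275.9 189.9] on cover plane [0.6283 0.0576 0.1808]
   cover_lip 0.58 [273.9 208.4] on cover plane [0.5743 0.0639 0.1928]
```

```bash
cat > b3.py <<'E'
from h import *
np.set_printoptions(precision=4,suppress=True)
C={n:cam(n) for n in('side','top')}
a=np.radians(-14.4); b=np.array([np.cos(a),np.sin(a),0]); y=np.array([-np.sin(a),np.cos(a),0])
for n,c in C.items():
    v,u=np.mgrid[0:420,0:560]; W=world(c,u,v); ok=(c['z_map']>0)
    nv=np.array([.212,-.0545,.9757]); nv/=np.linalg.norm(nv); c0=np.array([.6569,.0445,.1726])
    x=np.cross(y,nv); x/=np.linalg.norm(x)
    m=arm.masks_of(n,'cover')[0]['pixels']
    for nm,sel in(('mask',m&ok),('all',ok&(abs(W[...,0]-.67)<.15)&(abs(W[...,1]-.03)<.15)&(W[...,2]>.1))):
        q=W[sel]; d=(q-c0)@nv; q=q[abs(d)<.004]; s=(q-c0)@x; t=(q-c0)@y
        mid=abs(t)<.06; k=abs(s+.04)<.03
        print(n,nm,len(q),'d med',np.median(d[abs(d)<.004]),'s pct',np.percentile(s[mid],[0,.5,1,2,50,98,99,100]),'t pct',np.percentile(t[k],[0,1,2,50,98,99,100]))
    # strip
    q=W[ok&(abs(W[...,0]-.67)<.15)&(abs(W[...,1]-.03)<.2)&(W[...,2]>.05)]; tt=(q-c0)@y; ns=np.array([-.5*b[0],-.5*b[1],.866])
    print(' strip offset', np.histogram((q[(tt<-.105)&(tt>-.165)]@ns),bins=np.arange(-.3,-.18,.004)))
    print(' flat top z',[ (round(z,3),int(((abs(q[:,2]-z)<.002)&((q-c0)@b>.09)).sum())) for z in np.arange(.13,.17,.004)])
    g=q[(abs(q[:,2]-.147)<.003)&((q-c0)@b>.09)]; print(' flat b range',np.percentile((g-c0)@b,[1,50,99]),'t',np.percentile((g-c0)@y,[1,99]))
print('x',x,'y',y,'n',nv)
E
python3 b3.py
```

```text
side mask 2480 d med -0.001144174071090928 s pct [-0.0873 -0.0857 -0.0852 -0.0841 -0.0006  0.0875  0.0905  0.0945] t pct [-0.0961 -0.0925 -0.0912  0.0078  0.0855  0.0862  0.0888]
side all 3037 d med -0.0011276729513124285 s pct [-0.0873 -0.0855 -0.0851 -0.0837  0.0158  0.1301  0.1325  0.1363] t pct [-0.0961 -0.0925 -0.0912  0.0078  0.0855  0.0862  0.0888]
 strip offset (array([  0,   0,   0,   0,   0,   0,   0,   0,   0,   0,   0,  11,  28,
        33,  29,  45, 161, 100,  35,   9,  10,   7,   0,   0,   0,   0,
         0,   0,   0]), array([-0.3  , -0.296, -0.292, -0.288, -0.284, -0.28 , -0.276, -0.272,
       -0.268, -0.264, -0.26 , -0.256, -0.252, -0.248, -0.244, -0.24 ,
       -0.236, -0.232, -0.228, -0.224, -0.22 , -0.216, -0.212, -0.208,
       -0.204, -0.2  , -0.196, -0.192, -0.188, -0.184]))
 flat top z [(np.float64(0.13), 14), (np.float64(0.134), 22), (np.float64(0.138), 22), (np.float64(0.142), 230), (np.float64(0.146), 494), (np.float64(0.15), 41), (np.float64(0.154), 30), (np.float64(0.158), 0), (np.float64(0.162), 0), (np.float64(0.166), 0), (np.float64(0.17), 0)]
 flat 
[... 577 characters left out ...]
 0,   0]), array([-0.3  , -0.296, -0.292, -0.288, -0.284, -0.28 , -0.276, -0.272,
       -0.268, -0.264, -0.26 , -0.256, -0.252, -0.248, -0.244, -0.24 ,
       -0.236, -0.232, -0.228, -0.224, -0.22 , -0.216, -0.212, -0.208,
       -0.204, -0.2  , -0.196, -0.192, -0.188, -0.184]))
 flat top z [(np.float64(0.13), 0), (np.float64(0.134), 0), (np.float64(0.138), 8), (np.float64(0.142), 158), (np.float64(0.146), 573), (np.float64(0.15), 383), (np.float64(0.154), 82), (np.float64(0.158), 37), (np.float64(0.162), 1), (np.float64(0.166), 0), (np.float64(0.17), 0)]
 flat b range [0.0912 0.1134 0.1327] t [-0.1658  0.0877]
x [ 0.9451 -0.2427 -0.2189] y [0.2487 0.9686 0.    ] n [ 0.212  -0.0545  0.9757]
```

```bash
cat > plan.py <<'E'
from h import *
import math
np.set_printoptions(precision=4,suppress=True)
def q2R(q): return R.from_quat([q[1],q[2],q[3],q[0]]).as_matrix()
a=np.radians(-14.4); B=np.array([np.cos(a),np.sin(a),0]); Y=np.array([-np.sin(a),np.cos(a),0]); Z=np.array([0,0,1.])
XS=.8660*B+.5*Z; NS=-.5*B+.8660*Z
H=np.array([.7442,.0185,.1470])
def coverpose(th,clear,r=.163):
    x=np.cos(th)*XS-np.sin(th)*NS; n=np.cos(th)*NS+np.sin(th)*XS
    return H-r*x+(.005+.017+clear)*n, np.stack([x,-Y,-n],1)
def cur():
    s=arm.state(); return np.array(s['ee_pos']),q2R(s['tool_rot'])
def plan(way,grip,p=None,Rm=None,step=.028,rot=8.,maxn=99,dec=2):
    """rows through waypoints (pos,R[,nrows])"""
    if p is None: p,Rm=cur()
    rows=[]
    for w in way:
        tp,tR=w[0],w[1]
        dt=Rm.T@(tp-p); rv=R.from_matrix(Rm.T@tR).as_rotvec()
        n=w[2] if len(w)>2 else max(1,math.ceil(np.linalg.norm(dt)/.045),math.ceil(np.abs(dt).max()/step),math.ceil(np.degrees(np.linalg.norm(rv))/rot))
        p0=p.copy(); R0=Rm.copy()
        for i in range(n):
            f=(i+1)/n; gp=p0+(tp-p0)*f; gR=R0@R.from_rotvec(rv*f).as_matrix()
            sh=np.round(np.clip(Rm.T@(gp-p)/.03,-1,1),dec); tu=np.round(np.clip(R.from_matrix(Rm.T@gR).as_rotvec()/np.radians(60),-1,1),dec)
            p=p+Rm@(sh*.03); Rm=Rm@R.from_rotvec(tu*np.radians(60)).as_matrix()
            rows.append([float(k) for k in [*(sh+0.),*(tu+0.),grip]])
    for i in range(0,len(rows),10): print(str(rows[i:i+10]).replace(' ',''))
    print('end',p); return p,Rm
E
python3 - <<'E'
from plan import *
plan([coverpose(.745,.04)],-1)
E
```

```text
[[0.91,-0.65,-0.05,0.0,-0.01,0.03,-1.0],[0.9,-0.68,-0.07,0.01,-0.01,0.03,-1.0],[0.87,-0.71,-0.07,0.0,-0.01,0.03,-1.0],[0.84,-0.74,-0.07,0.0,-0.01,0.03,-1.0],[0.82,-0.76,-0.08,0.01,-0.01,0.03,-1.0],[0.8,-0.79,-0.09,0.0,-0.01,0.03,-1.0],[0.77,-0.81,-0.09,0.0,-0.01,0.03,-1.0],[0.74,-0.84,-0.1,0.01,-0.01,0.03,-1.0],[0.72,-0.86,-0.1,0.0,-0.01,0.03,-1.0],[0.69,-0.88,-0.11,0.0,-0.01,0.03,-1.0]]
[[0.65,-0.9,-0.11,0.01,-0.01,0.03,-1.0],[0.63,-0.93,-0.11,0.0,-0.01,0.03,-1.0],[0.6,-0.94,-0.12,0.0,-0.01,0.03,-1.0],[0.57,-0.97,-0.12,0.01,-0.01,0.03,-1.0],[0.53,-0.98,-0.12,0.0,-0.01,0.03,-1.0],[0.5,-1.0,-0.13,0.0,-0.01,0.03,-1.0],[0.47,-1.0,-0.13,0.01,-0.01,0.03,-1.0],[0.44,-1.0,-0.12,0.0,0.0,0.03,-1.0],[0.4,-1.0,-0.12,0.0,-0.01,0.03,-1.0],[0.37,-1.0,-0.13,0.01,-0.01,0.03,-1.0]]
[[0.33,-1.0,-0.12,0.0,-0.01,0.03,-1.0]]
end [0.6021 0.0488 0.2432]
```

Emit:
servo_tool(
  deltas=[
    [0.91,-0.65,-0.05,0.0,-0.01,0.03,-1.0],
    [0.9,-0.68,-0.07,0.01,-0.01,0.03,-1.0],
    [0.87,-0.71,-0.07,0.0,-0.01,0.03,-1.0],
    [0.84,-0.74,-0.07,0.0,-0.01,0.03,-1.0],
    [0.82,-0.76,-0.08,0.01,-0.01,0.03,-1.0],
    [0.8,-0.79,-0.09,0.0,-0.01,0.03,-1.0],
    [0.77,-0.81,-0.09,0.0,-0.01,0.03,-1.0],
    [0.74,-0.84,-0.1,0.01,-0.01,0.03,-1.0],
    [0.72,-0.86,-0.1,0.0,-0.01,0.03,-1.0],
    [0.69,-0.88,-0.11,0.0,-0.01,0.03,-1.0],
  ],
  squeeze=20,
)

```text
time_s: 3.1
ee_pos: [0.4127, -0.2613, 0.2254]
tool_rot: [-0.005, 0.997, 0.046, -0.055]
ft_force: [-0.1, -0.3, 0.3]
gripper_width: 0.13
grip_force: 0.0
```

Emit:
servo_tool(
  deltas=[
    [0.65,-0.9,-0.11,0.01,-0.01,0.03,-1.0],
    [0.63,-0.93,-0.11,0.0,-0.01,0.03,-1.0],
    [0.6,-0.94,-0.12,0.0,-0.01,0.03,-1.0],
    [0.57,-0.97,-0.12,0.01,-0.01,0.03,-1.0],
    [0.53,-0.98,-0.12,0.0,-0.01,0.03,-1.0],
    [0.5,-1.0,-0.13,0.0,-0.01,0.03,-1.0],
    [0.47,-1.0,-0.13,0.01,-0.01,0.03,-1.0],
    [0.44,-1.0,-0.12,0.0,0.0,0.03,-1.0],
    [0.4,-1.0,-0.12,0.0,-0.01,0.03,-1.0],
    [0.37,-1.0,-0.13,0.01,-0.01,0.03,-1.0],
  ],
)

```text
time_s: 4.1
ee_pos: [0.5859, 0.0234, 0.2417]
tool_rot: [-0.014, 0.988, -0.111, -0.102]
ft_force: [-0.4, -0.9, 1.0]
gripper_width: 0.007
grip_force: 0.0
```

```bash
python3 - <<'E'
from plan import *
s=arm.state(); print({k:s[k] for k in('time_s','ee_pos','tool_rot','joints','gripper_width','ft_force')})
print(coverpose(.745,.04)[0])
p,Rm=plan([coverpose(.745,.012)],-1)
print('then arc (from there) to clear 0 at .2'); 
w=[coverpose(t,c)+(1,) for t,c in zip(np.linspace(.745,.14,14)[1:],np.linspace(.012,0,14)[1:])]
p,Rm=plan(w,-1,p,Rm); np.savez('cmd.npz',p=p,R=Rm)
E
```

```text
{'time_s': 4.1, 'ee_pos': array([0.5859, 0.0234, 0.2417]), 'tool_rot': array([-0.0143,  0.9884, -0.1112, -0.1023]), 'joints': array([-0.099 ,  0.4334,  1.3285,  0.0312,  1.5844,  1.6931]), 'gripper_width': 0.007003709840774144, 'ft_force': array([-0.4274, -0.8661,  1.0158])}
[0.6034 0.0547 0.2433]
[[0.15,-0.57,0.41,0.0,-0.01,0.01,-1.0],[0.15,-0.58,0.41,0.0,0.0,0.02,-1.0]]
end [0.5973 0.0563 0.2159]
then arc (from there) to clear 0 at .2
[[-0.04,0.0,0.28,0.0,0.04,0.0,-1.0],[-0.05,0.0,0.29,0.0,0.05,0.0,-1.0],[-0.04,0.0,0.28,0.0,0.04,0.0,-1.0],[-0.04,0.0,0.28,0.0,0.04,0.0,-1.0],[-0.04,0.0,0.29,0.0,0.05,0.0,-1.0],[-0.04,0.0,0.28,0.0,0.04,0.0,-1.0],[-0.03,0.0,0.29,0.0,0.05,0.0,-1.0],[-0.04,0.0,0.28,0.0,0.04,0.0,-1.0],[-0.03,0.0,0.29,0.0,0.05,0.0,-1.0],[-0.04,0.0,0.28,0.0,0.04,0.0,-1.0]]
[[-0.03,0.0,0.29,0.0,0.05,0.0,-1.0],[-0.03,0.0,0.28,0.0,0.04,0.0,-1.0],[-0.03,0.0,0.28,0.0,0.04,0.0,-1.0]]
end [0.5897 0.0581 0.1065]
```

Emit:
servo_tool(
  deltas=[
    [0.15,-0.55,0.41,0.0,-0.01,0.01,-1.0],
    [0.15,-0.55,0.41,0.0,0.0,0.02,-1.0],
    [0,0,0,0,0,0,-1],
  ],
)

```text
time_s: 4.4
ee_pos: [0.5957, 0.0551, 0.2139]
tool_rot: [-0.013, 0.986, -0.125, -0.109]
ft_force: [0.1, -0.7, -1.3]
gripper_width: 0.003
grip_force: 0.0
```

Emit:
servo_tool(
  deltas=[
    [-0.04,0.0,0.28,0.0,0.04,0.0,-1.0],
    [-0.05,0.0,0.29,0.0,0.05,0.0,-1.0],
    [-0.04,0.0,0.28,0.0,0.04,0.0,-1.0],
    [-0.04,0.0,0.28,0.0,0.04,0.0,-1.0],
    [-0.04,0.0,0.29,0.0,0.05,0.0,-1.0],
  ],
)

```text
time_s: 4.9
ee_pos: [0.5854, 0.0551, 0.1751]
tool_rot: [0.002, 0.992, -0.127, 0.008]
ft_force: [0.3, 0.0, 0.1]
gripper_width: 0.006
grip_force: 0.3
```

```bash
cat > where.py <<'E'
from plan import *
p,Rm=cur(); s=arm.state()
n=-Rm[:,2]; tip=p-.017*n
d=tip-H; x=Rm[:,0]
print('t',s['time_s'],'p',p,'J',s['joints'],'F',s['ft_force'],'Fn',s['ft_force']@n,'w',s['gripper_width'],'grip',s['grip_force'])
print('tool theta',np.arctan2(n@XS,n@NS),'tip theta',np.arctan2(d@NS,-d@XS)-.005/np.hypot(d@NS,d@XS),'r',np.hypot(d@NS,d@XS),'lat',d@Y,'toolx.Y',x@Y)
E
python3 where.py
```

```text
t 4.9 p [0.5854 0.0551 0.1751] J [-0.0202  0.3653  1.5906 -0.0055  1.1701  1.8073] F [0.3037 0.0298 0.1293] Fn 0.1247174204517029 w 0.005529523736271851 grip 0.30075763641434605
tool theta 0.5072348455083264 tip theta 0.5613050598961322 r 0.1630118337279416 lat -0.004064885598185304 toolx.Y -0.0032419827527749856
```

Emit:
servo_tool(
  deltas=[
    [-0.04,0.0,0.28,0.0,0.04,0.0,-1.0],
    [-0.03,0.0,0.29,0.0,0.05,0.0,-1.0],
    [-0.04,0.0,0.28,0.0,0.04,0.0,-1.0],
    [-0.03,0.0,0.29,0.0,0.05,0.0,-1.0],
    [-0.04,0.0,0.28,0.0,0.04,0.0,-1.0],
    [-0.03,0.0,0.29,0.0,0.05,0.0,-1.0],
  ],
)

```text
time_s: 5.5
ee_pos: [0.5858, 0.0551, 0.1239]
tool_rot: [0.02, 0.981, -0.125, 0.148]
ft_force: [-1.3, -1.1, 0.1]
gripper_width: 0.009
grip_force: 0.3
```

```bash
python3 where.py
```

```text
t 5.5 p [0.5858 0.0551 0.1239] J [ 0.0338  0.3173  1.8811 -0.139   0.6607  1.9566] F [-1.3213 -1.0837  0.0826] Fn 0.3737750945193494 w 0.00926446514553419 grip 0.29269866185359206
tool theta 0.22437206048013808 tip theta 0.24796762909680714 r 0.1623325350197452 lat -0.00396192778738446 toolx.Y -0.002692699431394524
```

```bash
cat > fk.py <<'E'
import numpy as np
from scipy.optimize import least_squares
D=[([-1.278,0.36,1.511,0,1.272,-.115],[.238,-.5505,.2085]),
([-.099,.4334,1.3285,.0312,1.5844,1.6931],[.5859,.0234,.2417]),
([-.0202,.3653,1.5906,-.0055,1.1701,1.8073],[.5854,.0551,.1751]),
([.0338,.3173,1.8811,-.139,.6607,1.9566],[.5858,.0551,.1239])]
def Ry(t): c,s=np.cos(t),np.sin(t); return np.array([[c,0,s],[0,1,0],[-s,0,c]])
def Rz(t): c,s=np.cos(t),np.sin(t); return np.array([[c,-s,0],[s,c,0],[0,0,1]])
def fk(q,k):
    h,L1,L2,d,a=k
    A=Rz(q[0]); p=A@np.array([a,0,h]); A=A@Ry(q[1]); p=p+A@[0,0,L1]; A=A@Ry(q[2]); p=p+A@[0,0,L2]
    A=A@Rz(q[3])@Ry(q[4]); p=p+A@[0,0,d]; return p,A@Rz(q[5])
def fit():
    r=least_squares(lambda k:np.concatenate([fk(q,k)[0]-p for q,p in D]),[.3,.4,.4,.2,0]); return r.x,r.fun
if __name__=='__main__':
    k,f=fit(); print(k,f); 
    for q,p in D: print(fk(q,k)[1].round(3).tolist())
E
python3 fk.py; python3 - <<'E'
from plan import *
print(cur()[1].round(3).tolist())
E
```

```text
[ 0.68444139 -0.43566343  0.24871179  0.00110567  0.515571  ] [-0.06491254 -0.02366263 -0.00644805 -0.01215011 -0.08035288 -0.00096498
  0.00493185 -0.06703193  0.0078891  -0.00485733 -0.03555072 -0.00047607]
[[-0.397, 0.918, -0.0], [0.918, 0.397, 0.001], [0.001, 0.0, -1.0]]
[[0.223, 0.954, -0.199], [0.975, -0.217, 0.051], [0.006, -0.205, -0.979]]
[[0.252, 0.968, 0.015], [0.968, -0.252, -0.005], [-0.001, 0.016, -1.0]]
[[0.252, 0.925, 0.285], [0.968, -0.24, -0.075], [-0.001, 0.295, -0.956]]
[[0.925, -0.252, 0.285], [-0.24, -0.968, -0.075], [0.295, 0.001, -0.956]]
```

```bash
sed -i 's/h,L1,L2,d,a=k/h,L1,L2,d,a,e=k/; s/\[a,0,h\]/[a,e,h]/; s/return p,A@Rz(q\[5\])/return p,A@Rz(q[5]-np.pi\/2)/; s/\[.3,.4,.4,.2,0\]/[.3,.4,.4,.2,0,.07]/' fk.py; cat >> fk.py <<'E'
def ik(p,Rm,k,q0):
    from scipy.spatial.transform import Rotation as R
    lo=[-2.97,-1.01,.21,-.96,.05,-2.98]; hi=[2.97,2.36,2.38,4.11,2.71,2.98]
    def f(q):
        a,b=fk(q,k); return np.r_[(a-p)*5,R.from_matrix(b.T@Rm).as_rotvec()]
    r=least_squares(f,np.clip(q0,lo,hi),bounds=(lo,hi)); return r.x,np.abs(r.fun).max()
E
python3 fk.py; python3 - <<'E'
from plan import *
import fk
k,_=fk.fit(); p,Rm=cur(); q0=arm.state()['joints']
for th in(.2,.1,0): 
    q,e=fk.ik(*coverpose(th,0),k,q0); print(th,q,e)
# lock: tip at 128 from hinge, driver held with TCP 105..120 from tip
for q6 in(.6,1.9,-1.,.3):
  for tilt in(0,.15):
    L=H-.128*XS+.010*NS; x=np.cos(tilt)*XS-np.sin(tilt)*NS; n=np.cos(tilt)*NS+np.sin(tilt)*XS
    c=np.cos(q6);s_=np.sin(q6); Rt=np.stack([x,-Y,-n],1)@fk.Rz(q6-1.9)
    q,e=fk.ik(L+.105*n,Rt,k,[.05,.3,1.8,0,.7,q6]); print('lock',q6,tilt,q,e)
E
```

```text
[-0.03638253  0.73437226  0.39755526  0.32200764 -0.05023513  0.06783134] [-0.00340211  0.00730689  0.00284385  0.00200284 -0.00353466 -0.00225114
  0.00138256 -0.00074052  0.00312533  0.00406076  0.00532043 -0.00371803]
[[-0.918, -0.397, -0.0], [-0.397, 0.918, 0.001], [-0.0, 0.001, -1.0]]
[[-0.954, 0.223, -0.199], [0.217, 0.975, 0.051], [0.205, 0.006, -0.979]]
[[-0.968, 0.252, 0.015], [0.252, 0.968, -0.005], [-0.016, -0.001, -1.0]]
[[-0.925, 0.252, 0.285], [0.24, 0.968, -0.075], [-0.295, -0.001, -0.956]]
0.2 [-0.0502  0.2739  2.2354  1.9126  0.05    2.98  ] 0.30567423976824776
0.1 [-0.0524  0.2911  2.2295  1.9055  0.05    2.98  ] 0.19521918707154134
0 [-0.0548  0.3095  2.2207  1.8985  0.05    2.98  ] 0.16174387923484929
lock 0.6 0 [-0.1043  0.1728  2.1026  0.5415  0.2593  2.98  ] 0.23696426037434745
lock 0.6 0.15 [-0.1659  0.2042  1.9771  0.4865  0.5088  2.98  ] 0.28775936194268514
lock 1.9 0 [-0.0517  0.1764  2.2121  1.8935  0.05    2.98  ] 0.22621223228314855
lock 1.9 0.15 [-0.0543  0.1931  2.1967  1.9014  0.05    2.98  ] 0.3744007568750103
lock -1.0 0 [ 0.076   0.2074  1.9522 -0.3381  0.506   2.3968] 1.1102230246251565e-14
lock -1.0 0.15 [ 0.0378  0.2514  1.8054 -0.1564  0.7315  2.1994] 3.499694167149262e-09
lock 0.3 0 [-0.0811  0.1813  2.0243  0.2545  0.3828  2.98  ] 0.18270073977034448
lock 0.3 0.15 [-0.1097  0.2246  1.8765  0.2296  0.64    2.98  ] 0.19021255557798286
```

```bash
sed -i 's/q\[5\]-np.pi/q[5]+np.pi/' fk.py; python3 - <<'E'
from plan import *
import fk
k,_=fk.fit(); p,Rm=cur(); q0=arm.state()['joints']
for th in(.2,.1,0): 
    q,e=fk.ik(*coverpose(th,0),k,q0); print(th,q,e)
for yaw in(-90,0,90,180):   # tool x rel. to slope up-dir, clockwise from outside
  for rot in (0,):
    L=H-.128*XS+.010*NS
    Rt=np.stack([XS,-Y,-NS],1)@fk.Rz(np.radians(yaw))
    g=1.9+np.radians(yaw); g=(g+np.pi)%(2*np.pi)-np.pi
    q,e=fk.ik(L+.105*NS,Rt,k,[.05,.2,1.95,-.2,.5,g]); print('lock',yaw,q,e)
E
```

```text
0.2 [ 0.0333  0.3119  1.911  -0.1558  0.613   1.9691] 9.71445146547012e-16
0.1 [ 0.049   0.3111  2.0033 -0.2916  0.4368  2.1115] 3.683492399986221e-11
0 [ 0.0643  0.3215  2.0927 -0.6128  0.2733  2.4415] 1.3050309283900802e-10
lock -90 [ 0.076   0.2074  1.9522 -0.3381  0.506   0.5844] 1.1366628575855166e-10
lock 0 [ 0.076   0.2074  1.9522 -0.3381  0.506   2.1552] 2.2204949006755e-15
lock 90 [ 0.076   0.2074  1.9522 -0.3381  0.506  -2.5572] 5.1711759874173424e-12
lock 180 [ 0.076   0.2074  1.9522 -0.3381  0.506  -0.9864] 1.3686517197353254e-11
```

```bash
python3 - <<'E'
from plan import *
p,Rm=cur()
print(Rm.T@(-NS)*.005/.03, Rm.T@(-XS)*.008/.03)
E
```

```text
[ 0.0371 -0.0005  0.1625] [-0.26    0.0006  0.0593]
```

Emit:
servo_tool(
  deltas=[
    [-0.09,0,0.18,0,0,0,-1],
    [-0.09,0,0.18,0,0,0,-1],
    [0.04,0,0.16,0,0,0,-1],
    [0.04,0,0.16,0,0,0,-1],
    [0,0,0,0,0,0,-1],
  ],
)

```text
time_s: 6.0
ee_pos: [0.5893, 0.055, 0.1023]
tool_rot: [0.019, 0.981, -0.126, 0.146]
ft_force: [0.6, -0.3, -0.3]
gripper_width: 0.005
grip_force: 0.0
```

```bash
python3 where.py
```

```text
t 6.0 p [0.5893 0.055  0.1023] J [ 0.0324  0.3553  1.8923 -0.1454  0.6149  1.9651] F [ 0.6142 -0.3101 -0.3361] Fn -0.5177013171107647 w 0.004821758167769545 grip 0.0
tool theta 0.22773742021990667 tip theta 0.11655639873233357 r 0.16576342790608542 lat -0.0032240395701274155 toolx.Y -0.003250757870983112
```

```bash
cat > cov.py <<'E'
from plan import *
def theta():
    out=[]
    for n in('side','top'):
        c=cam(n); v,u=np.mgrid[0:420,0:560]; W=world(c,u,v); q=W[c['z_map']>0]-H
        s=-q@XS; h=q@NS; t=q@Y; k=(s>.03)&(s<.12)&(abs(t)<.085)&(np.hypot(s,h)<.19)
        an=np.arctan2(h[k]-.005,s[k]); an=an[(an>-.15)&(an<1)]
        hs,e=np.histogram(an,bins=np.arange(-.15,1,.02)); i=hs.argmax(); out.append((n,len(an),e[i]+.01,np.median(an[abs(an-e[i]-.01)<.04])))
    return out
if __name__=='__main__':
    print(theta())
    c=cam('side'); cv2.imwrite('pics/p1.png',cv2.resize(c['color'][120:300,130:370,::-1],None,fx=3,fy=3))
E
python3 cov.py
```

```text
[('side', 1574, np.float64(0.2799999999999998), np.float64(0.2825671077796498)), ('top', 2037, np.float64(0.2999999999999998), np.float64(0.3027085473304555))]
```

View pics/p1.png

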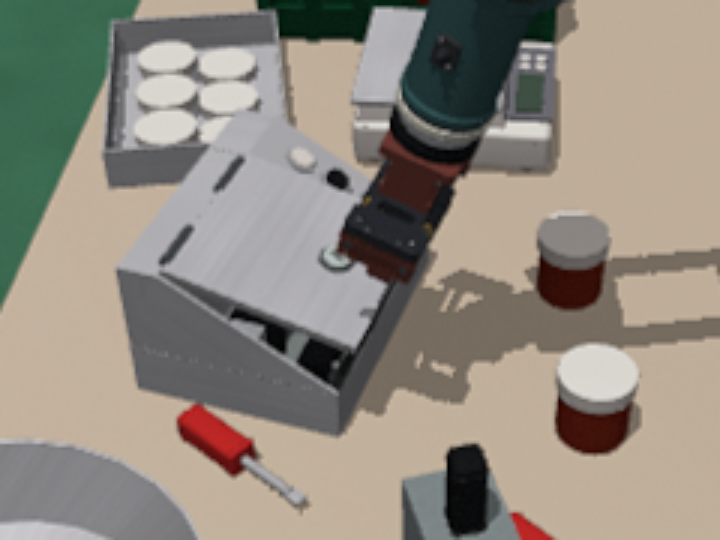

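The side crop shows the cover still about 0.28 rad open (a gap at 340,370), with the finger end at (395,275) beside the lip. I'll check from the top whether the fingers are on the cover.

```bash
python3 - <<'E'
from plan import *
p,Rm=cur(); n=-Rm[:,2]; tip=p-.017*n
for nm in('top','side'):
    c=cam(nm); im=c['color'][:,:,::-1].copy(); 
    print(nm,'tip px',proj(c,tip),'tcp',proj(c,p))
    th=.29; x=np.cos(th)*XS-np.sin(th)*NS; nn=np.cos(th)*NS+np.sin(th)*XS
    for t in(-.0935,.0865): print('lip corner',proj(c,H-.181*x+.005*nn+t*Y),'hinge corner',proj(c,H+.005*nn+t*Y))
    if nm=='top': 
        k=im[120:260,220:370]; k=cv2.resize(k,None,fx=4,fy=4,interpolation=cv2.INTER_CUBIC)
        for q,co in((tip,(0,0,255)),(p,(0,255,0))): u=(proj(c,q)-[220,120])*4; cv2.circle(k,tuple(int(a) for a in u),3,co,-1)
        cv2.imwrite('pics/t1.png',k)
E
```

```text
top tip px [277.951  206.4574] tcp [277.4728 207.3457]
lip corner [305.8294 219.7666] hinge corner [320.1309 159.5435]
lip corner [246.6006 205.8772] hinge corner [259.8219 145.5445]
side tip px [252.8781 218.2948] tcp [254.4588 214.1562]
lip corner [271.1607 193.5287] hinge corner [212.3671 169.8861]
lip corner [248.9672 235.4098] hinge corner [183.797  208.6823]
```

View pics/t1.png

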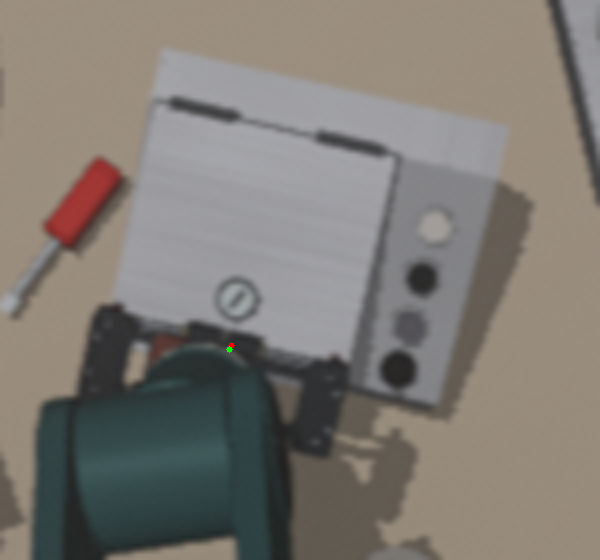

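```bash
python3 - <<'E'
from plan import *
p,Rm=cur(); n=-Rm[:,2]
ims=[]
for nm,b in(('side',(225,165,295,255)),('top',(235,180,325,230))):
    c=cam(nm); f=5.5 if nm=='side' else 4.4
    k=cv2.resize(c['color'][b[1]:b[3],b[0]:b[2],::-1],None,fx=f,fy=f,interpolation=cv2.INTER_CUBIC)
    k=np.clip(k.astype(float)*1.5,0,255).astype(np.uint8)
    for dx in(-.01,.01):
      for dy in(-.0135,.0135):
        u=(proj(c,p-.017*n+Rm[:,0]*dx+Rm[:,1]*dy)-[b[0],b[1]])*f; cv2.circle(k,tuple(int(a) for a in u),2,(0,0,255),-1)
    for tt in np.linspace(-.0935,.0865,12):
        th=.29; x=np.cos(th)*XS-np.sin(th)*NS; nn=np.cos(th)*NS+np.sin(th)*XS
        u=(proj(c,H-.181*x+.005*nn+tt*Y)-[b[0],b[1]])*f; cv2.circle(k,tuple(int(a) for a in u),2,(0,255,0),-1)
    ims.append(k)
h=max(i.shape[0] for i in ims); ims=[cv2.copyMakeBorder(i,0,h-i.shape[0],0,4,0) for i in ims]
cv2.imwrite('pics/z1.png',np.hstack(ims)); print(np.hstack(ims).shape)
c=cam('side'); v,u=np.mgrid[150:260:1,220:300:1]; W=world(c,u,v)-H; 
s=-W@XS; hh=W@NS; t=W@Y
k=(abs(t)<.1)&(s>.13)&(s<.25)&(hh<.09)
for lo in np.arange(.13,.22,.01):
    j=k&(s>=lo)&(s<lo+.01); print(round(lo,3),j.sum(),np.percentile(hh[j],[2,25,50,75,98]) if j.sum()>3 else '')
E
```

```text
(495, 789, 3)
0.13 191 [-0.0832 -0.025   0.0429  0.0456  0.0482]
0.14 228 [-0.0795 -0.0457  0.037   0.0483  0.0513]
0.15 225 [-0.0713 -0.0417  0.0392  0.0509  0.0587]
0.16 222 [-0.0601 -0.0367  0.0467  0.0545  0.0621]
0.17 146 [-0.0543 -0.0405 -0.0125 -0.      0.0578]
0.18 166 [-0.0452 -0.0102 -0.0051 -0.0023  0.0007]
0.19 131 [-0.0301 -0.0246 -0.0205 -0.0163 -0.0108]
0.2 122 [-0.0455 -0.0407 -0.0358 -0.0322 -0.0287]
0.21 149 [-0.0514 -0.0484 -0.0466 -0.0453 -0.0417]
```

View pics/z1.png

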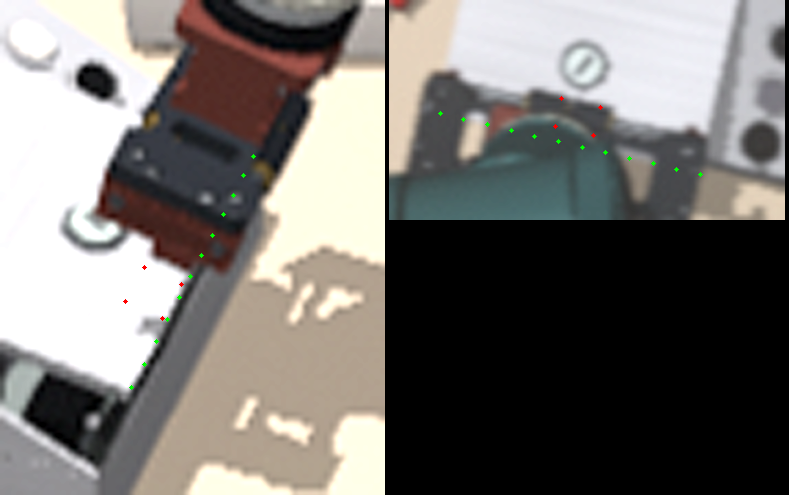

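```bash
python3 - <<'E'
from plan import *
p,Rm=cur()
c=cam('side'); ct=cam('top')
def z(q): return ((proj(c,q)-[225,165])*5.5).round(0)
def zt(q): return ((proj(ct,q)-[235,180])*4.4+[389,0]).round(0)
for dz in(-.063,-.12):
  for sy in(-1,1):
    for sx in(-1,1):
      q=p+Rm@np.array([sx*.0375,sy*.089,dz]); print(dz,sy,sx,z(q),zt(q))
# depth: points of tool-frame box region
v,u=np.mgrid[100:300,180:360]
for cc in(c,ct):
    W=(world(cc,u,v)-p)@Rm; W=W[(cc['z_map'][v,u]>0)]
    k=(abs(W[:,0])<.05)&(abs(W[:,1])<.1)&(W[:,2]>-.14)&(W[:,2]<.04)
    W=W[k]
    for lo in np.arange(-.14,.04,.02):
        j=(W[:,2]>=lo)&(W[:,2]<lo+.02); print(round(lo,2),j.sum(),W[j].min(0) if j.sum() else '',W[j].max(0) if j.sum() else '')
E
```

```text
-0.063 -1 -1 [207. 336.] [422. 160.]
-0.063 -1 1 [ 54. 266.] [446.  48.]
-0.063 1 -1 [324. 107.] [688. 223.]
-0.063 1 1 [188.  44.] [715. 112.]
-0.12 -1 -1 [242. 251.] [407. 176.]
-0.12 -1 1 [ 84. 178.] [432.  60.]
-0.12 1 -1 [359.  23.] [685. 242.]
-0.12 1 1 [218. -41.] [713. 127.]
-0.14 480 [-0.0349 -0.0933 -0.1399] [ 0.0307  0.01   -0.1201]
-0.12 258 [-0.0355 -0.088  -0.1199] [ 0.0312  0.077  -0.1001]
-0.1 52 [-0.0342 -0.0855 -0.0999] [ 0.0306  0.0754 -0.0911]
-0.08 0  
-0.06 0  
-0.04 9 [-0.0132 -0.0144 -0.0238] [ 0.0068 -0.0075 -0.0201]
-0.02 704 [-0.0143 -0.0949 -0.02  ] [ 0.05    0.0876 -0.0001]
0.0 15 [-0.0008 -0.092   0.0001] [ 0.0496 -0.0862  0.0064]
0.02 25 [ 0.0168 -0.0993  0.0316] [ 0.0491 -0.0926  0.0396]
-0.14 480 [-0.0336 -0.0893 -0.14  ] [ 0.0328  0.0882 -0.12  ]
-0.12 148 [ 0.0207 -0.0792 -0.12  ] [ 0.0335  0.0796 -0.1012]
-0.1 2 [ 0.0282 -0.0733 -0.0966] [ 0.0321  0.0737 -0.0951]
-0.08 0  
-0.06 0  
-0.04 5 [ 0.0184 -0.07   -0.0224] [ 0.0421  0.0072 -0.0202]
-0.02 753 [-0.0116 -0.0924 -0.0199] [ 0.05    0.0873 -0.0014]
0.0 0  
0.02 35 [-0.0015  0.091   0.0315] [0.0486 0.0999 0.04  ]
```

Emit:
servo_tool(
  deltas=[
    [0.03,0,0.16,0,0,0,-1],
    [0.03,0,0.16,0,0,0,-1],
  ],
)

```text
time_s: 6.7
ee_pos: [0.5928, 0.0542, 0.0937]
tool_rot: [0.019, 0.981, -0.125, 0.146]
ft_force: [-1.0, 0.2, 1.0]
gripper_width: 0.005
grip_force: 0.3
```

```bash
python3 where.py; python3 -c "
from cov import *
print(theta())"
```

```text
t 6.7 p [0.5928 0.0542 0.0937] J [ 0.0304  0.3726  1.8932 -0.148   0.5965  1.9665] F [-1.0343  0.2434  0.99  ] Fn 1.2568155699612635 w 0.005011799633558327 grip 0.32390792228397913
tool theta 0.22762238653648478 tip theta 0.06054141706265391 r 0.16582273590279017 lat -0.003114843796616723 toolx.Y -0.0028316724809479277
[('side', 1584, np.float64(0.2399999999999998), np.float64(0.23319695077162994)), ('top', 2048, np.float64(0.2599999999999998), np.float64(0.25524653421877397))]
```

Emit:
servo_tool(
  deltas=[
    [0.0,0,0.17,0,0,0,-1],
    [0.0,0,0.17,0,0,0,-1],
    [0.0,0,0.17,0,0,0,-1],
    [0.0,0,0.17,0,0,0,-1],
  ],
)

```text
time_s: 7.2
ee_pos: [0.5989, 0.0526, 0.074]
tool_rot: [0.019, 0.981, -0.126, 0.146]
ft_force: [0.3, 0.6, -0.1]
gripper_width: 0.006
grip_force: 0.4
```

```bash
sed -i 's/tip=p-.017\*n/tip=p+.012*n+.01*Rm[:,0]/; s/tip theta/edge theta/' where.py; python3 where.py; python3 -c "
from cov import *
print(theta())"
```

```text
t 7.2 p [0.5989 0.0526 0.074 ] J [ 0.0268  0.4106  1.898  -0.1565  0.5534  1.9738] F [ 0.2569  0.6256 -0.1247] Fn -0.14528728747600622 w 0.006116786940065743 grip 0.3869778895023046
tool theta 0.22728622519157232 edge theta 0.10272483066763252 r 0.15465593831817187 lat -0.003133995966116257 toolx.Y -0.002929542481299563
[('side', 1635, np.float64(0.09999999999999988), np.float64(0.10095488922610579)), ('top', 2047, np.float64(0.09999999999999988), np.float64(0.1048195015450745))]
```

Emit:
servo_tool(
  deltas=[
    [0.02,0,0.12,0,0,0,-1],
    [0.02,0,0.12,0,0,0,-1],
  ],
)

```text
time_s: 7.5
ee_pos: [0.6014, 0.0518, 0.0675]
tool_rot: [0.019, 0.981, -0.126, 0.146]
ft_force: [-1.7, 0.2, 1.2]
gripper_width: 0.004
grip_force: 0.4
```

```bash
python3 where.py; python3 -c "
from cov import *
print(theta())"
```

```text
t 7.5 p [0.6014 0.0518 0.0675] J [ 0.0251  0.4239  1.8973 -0.1586  0.5417  1.9748] F [-1.7269  0.1642  1.1706] Fn 1.6182064011430115 w 0.004485589495888468 grip 0.4098941178745008
tool theta 0.22821018839879217 edge theta 0.05772263029103114 r 0.15486366568351068 lat -0.003271463470769346 toolx.Y -0.0028498314039452632
[('side', 1642, np.float64(0.05999999999999991), np.float64(0.05704852445563406)), ('top', 2002, np.float64(0.07999999999999989), np.float64(0.07561980390046169))]
```

Emit:
servo_tool(
  deltas=[
    [0.0,0,0.09,0,0,0,-1],
    [0.0,0,0,0,0,0,-1],
  ],
)

```text
time_s: 7.8
ee_pos: [0.6026, 0.0515, 0.0652]
tool_rot: [0.019, 0.981, -0.126, 0.146]
ft_force: [-0.1, -0.6, 1.2]
gripper_width: 0.009
grip_force: 0.4
```

Emit:
servo_tool(
  deltas=[
    [0.0,0,0.09,0,0,0,-1],
    [0.0,0,0,0,0,0,-1],
  ],
)

```text
time_s: 8.0
ee_pos: [0.6035, 0.0513, 0.0634]
tool_rot: [0.019, 0.981, -0.125, 0.147]
ft_force: [-2.8, -1.0, 7.3]
gripper_width: 0.003
grip_force: 3.8
```

```bash
python3 where.py; python3 -c "
from cov import *
print(theta())"
```

```text
t 8.0 p [0.6035 0.0513 0.0634] J [ 0.0241  0.4326  1.8975 -0.1613  0.5311  1.977 ] F [-2.8445 -1.0299  7.3425] Fn 7.749339788304693 w 0.0032637523641531776 grip 3.815356987179257
tool theta 0.22656645435377565 edge theta 0.027333419640496 r 0.15470287606953945 lat -0.0031866578605650557 toolx.Y -0.002870714037455424
[('side', 1640, np.float64(0.019999999999999928), np.float64(0.02723417328295123)), ('top', 1974, np.float64(0.03999999999999992), np.float64(0.040567558009331844))]
```

Emit:
servo_tool(
  deltas=[
    [-0.01,0,0.09,0,0,0,-1],
    [0.0,0,0,0,0,0,-1],
  ],
)

```text
time_s: 8.3
ee_pos: [0.6046, 0.0512, 0.0607]
tool_rot: [0.019, 0.981, -0.125, 0.147]
ft_force: [-0.6, -0.9, 3.2]
gripper_width: 0.002
grip_force: 1.1
```

Emit:
servo_tool(
  deltas=[
    [-0.01,0,0.07,0,0,0,-1],
    [0.0,0,0,0,0,0,-1],
  ],
)

```text
time_s: 8.5
ee_pos: [0.6036, 0.0512, 0.0575]
tool_rot: [0.019, 0.981, -0.126, 0.146]
ft_force: [0.1, -0.5, -0.6]
gripper_width: 0.005
grip_force: 0.0
```

Emit:
servo_tool(
  deltas=[
    [-0.01,0,0.06,0,0,0,-1],
    [0.0,0,0,0,0,0,-1],
  ],
)

```text
time_s: 8.7
ee_pos: [0.6037, 0.0511, 0.0555]
tool_rot: [0.019, 0.981, -0.126, 0.146]
ft_force: [0.3, 0.3, 1.0]
gripper_width: 0.003
grip_force: 0.0
```

```bash
python3 where.py; python3 -c "
from cov import *
print(theta())"
```

```text
t 8.7 p [0.6037 0.0511 0.0555] J [ 0.0236  0.4463  1.9011 -0.1648  0.5162  1.981 ] F [0.2785 0.2917 0.9969] Fn 0.8973533763258329 w 0.0031350109161891737 grip 0.0
tool theta 0.2287544134676363 edge theta -0.017212855703766225 r 0.1581447757790347 lat -0.003328766606435409 toolx.Y -0.0028945376984381432
[('side', 1600, np.float64(-0.020000000000000052), np.float64(-0.020939547641970885)), ('top', 1853, np.float64(-6.418476861114186e-17), np.float64(-0.0037635468405165977))]
```

Emit:
servo_tool(
  deltas=[
    [0.0,0,0.06,0,0,0,-1],
    [0.0,0,0,0,0,0,-1],
  ],
)

```text
time_s: 9.0
ee_pos: [0.6046, 0.051, 0.0548]
tool_rot: [0.019, 0.981, -0.126, 0.146]
ft_force: [-4.2, 0.7, 7.5]
gripper_width: 0.003
grip_force: 4.1
```

Emit:
servo_tool(
  deltas=[
    [0.0,0,0.05,0,0,0,-1],
    [0.0,0,0,0,0,0,-1],
  ],
)

```text
time_s: 9.2
ee_pos: [0.6048, 0.051, 0.0543]
tool_rot: [0.019, 0.981, -0.125, 0.147]
ft_force: [-9.5, 1.6, 18.4]
gripper_width: 0.003
grip_force: 10.3
```

```bash
python3 where.py
```

```text
t 9.2 p [0.6048 0.051  0.0543] J [ 0.0234  0.4491  1.9012 -0.1664  0.5115  1.9824] F [-9.5341  1.5986 18.4037] Fn 20.413732098569564 w 0.002850443903508563 grip 10.274883541278541
tool theta 0.2269984742603209 edge theta -0.02718431184333085 r 0.15780701929741578 lat -0.0032051799009999854 toolx.Y -0.0028128553764557307
```

```bash
cat >> plan.py <<'E'
def down(yaw):  # tool x at yaw deg, pointing down
    c,s=np.cos(np.radians(yaw)),np.sin(np.radians(yaw)); return np.array([[c,s,0],[s,-c,0],[0,0,-1.]])
E
python3 - <<'E'
from plan import *
p,Rm=cur()
p,Rm=plan([(p-.055*Rm[:,2],Rm)],-1,p,Rm)
plan([(np.array([.496,.307,.20]),down(19))],.2,p,Rm)
E
```

```text
[[0.0,0.0,-0.92,0.0,0.0,0.0,-1.0],[0.0,0.0,-0.91,0.0,0.0,0.0,-1.0]]
end [0.5893 0.0551 0.1068]
[[-0.5,-0.92,-0.56,0.01,-0.03,-0.07,0.2],[-0.45,-0.96,-0.53,0.01,-0.04,-0.07,0.2],[-0.39,-0.99,-0.51,0.01,-0.03,-0.07,0.2],[-0.34,-1.0,-0.49,0.01,-0.04,-0.07,0.2],[-0.28,-1.0,-0.46,0.01,-0.03,-0.07,0.2],[-0.22,-1.0,-0.44,0.01,-0.04,-0.07,0.2],[-0.14,-1.0,-0.42,0.01,-0.03,-0.07,0.2],[-0.07,-1.0,-0.4,0.01,-0.03,-0.07,0.2]]
end [0.4989 0.2965 0.2001]
```

Emit:
servo_tool(
  deltas=[
    [0.0,0.0,-0.92,0.0,0.0,0.0,-1.0],
    [0.0,0.0,-0.91,0.0,0.0,0.0,-1.0],
    [-0.5,-0.92,-0.56,0.01,-0.03,-0.07,0.2],
    [-0.45,-0.96,-0.53,0.01,-0.04,-0.07,0.2],
    [-0.39,-0.99,-0.51,0.01,-0.03,-0.07,0.2],
    [-0.34,-1.0,-0.49,0.01,-0.04,-0.07,0.2],
    [-0.28,-1.0,-0.46,0.01,-0.03,-0.07,0.2],
    [-0.22,-1.0,-0.44,0.01,-0.04,-0.07,0.2],
    [-0.14,-1.0,-0.42,0.01,-0.03,-0.07,0.2],
    [-0.07,-1.0,-0.4,0.01,-0.03,-0.07,0.2],
  ],
)

```text
time_s: 10.2
ee_pos: [0.4987, 0.2975, 0.1993]
tool_rot: [0.002, 0.986, 0.169, 0.001]
ft_force: [-0.1, 1.0, -0.0]
gripper_width: 0.597
grip_force: 0.0
```

Emit:
servo_tool(
  deltas=[
    [0,0,0,0,0,0,0.2],
  ],
)

```text
time_s: 10.3
ee_pos: [0.5001, 0.2999, 0.2003]
tool_rot: [0.001, 0.986, 0.169, 0.003]
ft_force: [0.7, 0.2, -0.9]
gripper_width: 0.599
grip_force: 0.0
```

```bash
cat > d.py <<'E'
from plan import *
import cov
print(cov.theta(), arm.state()['joints'], arm.state()['gripper_width'])
p,Rm=cur(); print('p',p,'x yaw',np.degrees(np.arctan2(Rm[1,0],Rm[0,0])),'z',Rm[:,2])
for nm in('side','top'):
    c=cam(nm); v,u=np.mgrid[0:420,0:560]; W=world(c,u,v); ok=c['z_map']>0
    T=(W-p)@Rm; col=c['color'].astype(int).max(-1)
    k=ok&(abs(T[...,0])<.06)&(abs(T[...,1])<.11)&(T[...,2]<.03)&(T[...,2]>-.16)
    t=T[k]
    for lo in np.arange(-.16,.03,.02):
        j=(t[:,2]>=lo)&(t[:,2]<lo+.02); print(nm,round(lo,2),j.sum(),*( (t[j].min(0),t[j].max(0)) if j.sum() else ''))
    k=ok&(np.hypot(W[...,0]-.496,W[...,1]-.307)<.03)&(W[...,2]>.1)&(W[...,2]<.175)&(col<90)
    q=W[k]; print('handle pts',len(q), q.min(0) if len(q) else '',q.max(0) if len(q) else '')
    if len(q)>20: print(cv2.minAreaRect((q[:,:2]*1000).astype(np.float32)))
cv2.imwrite('pics/g1.png',cv2.resize(cam('side')['color'][190:400,200:420,::-1],None,fx=2.8,fy=2.8))
E
python3 d.py
```

```text
[('side', 1505, np.float64(-0.020000000000000052), np.float64(-0.022293290956698165)), ('top', 1622, np.float64(-6.418476861114186e-17), np.float64(-0.003866011884869957))] [ 0.4205  0.3393  1.5674 -0.0056  1.2322  1.6573] 0.5989525525894493
p [0.4993 0.2965 0.1986] x yaw 19.244883972248342 z [ 0.0047 -0.0037 -1.    ]
side -0.16 223 [-0.0233 -0.0441 -0.1599] [ 0.0229  0.0177 -0.14  ]
side -0.14 952 [-0.0336 -0.0917 -0.1399] [ 0.0324  0.0883 -0.1202]
side -0.12 496 [-0.034  -0.089  -0.1198] [ 0.0326  0.0756 -0.1001]
side -0.1 111 [-0.0336 -0.0836 -0.0999] [ 0.0324  0.0782 -0.0808]
side -0.08 9 [ 0.0039  0.0248 -0.0788] [ 0.01    0.028  -0.0677]
side -0.06 20 [-0.0099 -0.0397 -0.0493] [ 0.0101 -0.034  -0.0405]
side -0.04 74 [-0.0112 -0.0387 -0.04  ] [ 0.0108  0.0295 -0.0204]
side -0.02 29 [-0.0108 -0.038  -0.02  ] [ 0.0104  0.0336 -0.0115]
side -0.0 0
side 0.02 0
handle pts 340 [0.4797 0.2931 0.1004] [0.5102 0.3259 0.1622]
((495.7685241699219, 309.0379638671875), (28.93844223022461, 29.440345764160156), 24.620738983154297)
top -0.16 59 [-0.0331 -0.0854 -0.1442] [ 0.0305  0.0881 -0.14  ]
top -0.14 567 [-0.0337 -0.0895 -0.14  ] [ 0.0317  0.089  -0.12  ]
top -0.12 231 [-0.0343 -0.0754 -0.12  ] [ 0.0322  0.0813 -0.1005]
top -0.1 5 [-0.0334 -0.0746 -0.0993] [ 0.0045  0.0771 -0.0894]
top -0.08 0
top -0.06 0
top -0.04 0
top -0.02 0
top -0.0 0
top 0.02 0
handle pts 16 [0.4818 0.2924 0.1023] [0.5101 0.3063 0.1672]
```

View pics/g1.png

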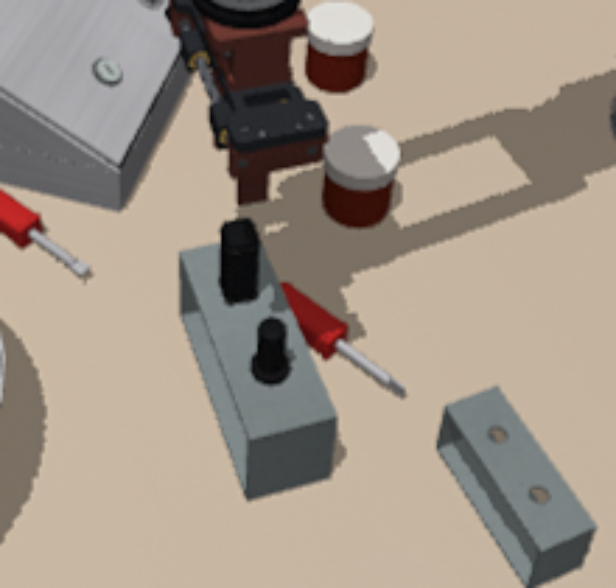

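```bash
python3 - <<'E'
from plan import *
p,Rm=plan([(np.array([.496,.307,.198]),down(19.5),1),(np.array([.496,.307,.14]),down(19.5),3),(np.array([.496,.307,.0975]),down(19.5),4)],.2)
E
```

```text
[[0.04,-0.41,0.0,0.0,0.0,-0.01,0.2],[0.0,0.0,0.64,0.0,0.0,0.0,0.2],[0.0,0.0,0.65,0.0,0.0,0.0,0.2],[0.0,-0.01,0.64,0.0,0.0,0.0,0.2],[0.0,0.0,0.36,0.0,0.0,0.0,0.2],[0.0,0.0,0.35,0.0,0.0,0.0,0.2],[0.0,0.0,0.36,0.0,0.0,0.0,0.2],[-0.01,0.0,0.35,0.0,0.0,0.0,0.2]]
end [0.4959 0.3069 0.0975]
```

Emit:
servo_tool(
  deltas=[
    [0.04,-0.41,0.0,0.0,0.0,-0.01,0.2],
    [0,0,0,0,0,0,0.2],
    [0.0,0.0,0.64,0.0,0.0,0.0,0.2],
    [0.0,0.0,0.65,0.0,0.0,0.0,0.2],
    [0.0,0.0,0.64,0.0,0.0,0.0,0.2],
    [0.0,0.0,0.36,0.0,0.0,0.0,0.2],
    [0.0,0.0,0.35,0.0,0.0,0.0,0.2],
    [0.0,0.0,0.36,0.0,0.0,0.0,0.2],
    [0,0.0,0.35,0.0,0.0,0.0,0.2],
  ],
)

```text
time_s: 11.45
ee_pos: [0.4972, 0.3082, 0.0979]
tool_rot: [0.002, 0.985, 0.172, 0.002]
ft_force: [0.8, 0.5, -0.5]
gripper_width: 0.599
grip_force: 0.0
```

Emit:
servo_tool(
  deltas=[
    [0,0,0,0,0,0,-1],
    [0,0,0,0,0,0,-1],
    [0,0,0,0,0,0,-1],
    [0,0,0,0,0,0,-1],
    [0,0,0,0,0,0,-1],
  ],
  squeeze=35,
)

```text
time_s: 11.95
ee_pos: [0.4974, 0.3082, 0.0989]
tool_rot: [0.002, 0.985, 0.172, 0.002]
ft_force: [0.7, -0.3, 1.1]
gripper_width: 0.321
grip_force: 35.0
```

```bash
python3 - <<'E'
from plan import *
s=arm.state(); print(s['time_s'],s['ee_pos'],s['gripper_width'],s['grip_force'],s['ft_force'],s['joints'])
p,Rm=cur(); print('yaw',np.degrees(np.arctan2(Rm[1,0],Rm[0,0])))
E
```

```text
11.95 [0.4974 0.3082 0.0989] 0.32055031892590596 34.999719858169556 [ 0.7449 -0.3152  1.1366] [ 0.44    0.454   1.6642 -0.0056  1.0196  1.6677]
yaw 19.82865936655137
```

Emit:
servo_tool(
  deltas=[
    [0,0,-0.5,0,0,0,-1],
    [0,0,-0.9,0,0,0,-1],
    [0,0,-0.9,0,0,0,-1],
    [0,0,-0.9,0,0,0,-1],
    [0,0,-0.5,0,0,0,-1],
    [0,0,0,0,0,0,-1],
  ],
)

```text
time_s: 12.55
ee_pos: [0.4977, 0.3092, 0.2117]
tool_rot: [0.001, 0.985, 0.172, 0.004]
ft_force: [0.4, 0.1, -2.2]
gripper_width: 0.317
grip_force: 35.0
```

```bash
cat > e.py <<'E'
from plan import *
p,Rm=cur(); print(p,arm.state()['gripper_width'])
c=cam('side'); tip=p+.084*Rm[:,2]
u=proj(c,tip); print('tip px',u)
u0,v0=int(u[0])-28,int(u[1])-50
k=cv2.resize(c['color'][v0:v0+65,u0:u0+56,::-1],None,fx=9,fy=9,interpolation=cv2.INTER_CUBIC); cv2.imwrite('pics/bl.png',k)
v,uu=np.mgrid[0:420,0:560]
for nm,c in(('side',c),('top',cam('top'))):
    T=(world(c,uu,v)-p)@Rm; kk=(c['z_map']>0)&(np.hypot(T[...,0],T[...,1])<.03)&(T[...,2]>-.01)&(T[...,2]<.095)
    t=T[kk]
    for lo in np.arange(-.01,.1,.01):
        j=(t[:,2]>=lo)&(t[:,2]<lo+.01)
        if j.sum(): print(nm,round(lo,3),j.sum(),t[j].min(0),t[j].max(0),t[j].mean(0))
E
python3 e.py
```

```text
[0.4977 0.3092 0.2117] 0.3171297559160714
tip px [283.9952 281.9211]
side -0.01 29 [-0.0131 -0.0173 -0.0099] [ 0.0122  0.0065 -0.    ] [ 0.0052 -0.0094 -0.0039]
side 0.0 56 [-0.0155 -0.0178  0.0003] [0.0124 0.008  0.0099] [ 0.0013 -0.0115  0.0053]
side 0.01 15 [-0.0168 -0.0159  0.01  ] [ 0.0122 -0.0017  0.0129] [-0.     -0.013   0.0113]
side 0.02 7 [-0.0065 -0.0066  0.0262] [ 0.0021 -0.0018  0.0294] [-0.0024 -0.0045  0.0279]
side 0.03 13 [-0.0038 -0.0061  0.0305] [ 0.0026 -0.0006  0.0393] [-0.0005 -0.0045  0.0349]
side 0.04 11 [-0.0044 -0.0068  0.041 ] [ 0.0021 -0.0021  0.0496] [-0.0008 -0.0045  0.0445]
side 0.05 13 [-0.0045 -0.0061  0.0503] [ 0.0013 -0.0009  0.0588] [-0.0012 -0.0042  0.0547]
side 0.06 15 [-0.0082 -0.0066  0.0602] [ 0.004  -0.0009  0.0698] [-0.0014 -0.0041  0.0657]
side 0.07 13 [-0.0085 -0.0048  0.0704] [0.0033 0.0007 0.0792] [-0.003  -0.0023  0.0752]
side 0.08 10 [-0.0088 -0.0044  0.0802] [0.0037 0.0001 0.0833] [-0.0025 -0.0023  0.0818]
```

View pics/bl.png

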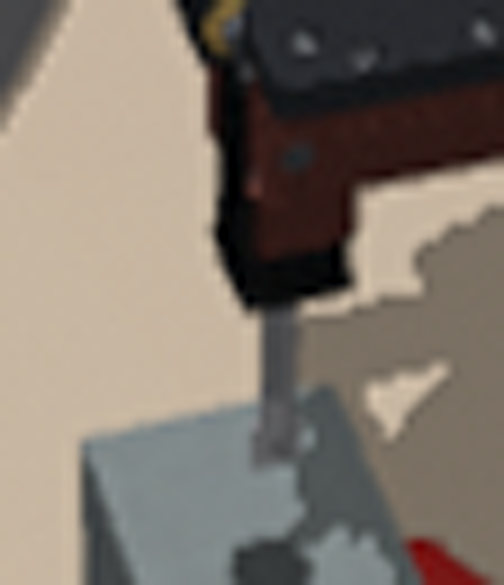

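The blade is thin along tool y and about 12 mm wide along tool x. Its tip is near tool (-0.002, -0.001, 0.084). Now the lock.

```bash
cat > l.py <<'E'
from plan import *
C={n:cam(n) for n in('side','top')}; ims=[]
L0=H-.128*XS+.010*NS
pts={}
for n,c in C.items():
    v,u=np.mgrid[0:420,0:560]; W=world(c,u,v)-H; s=-W@XS; h=W@NS; t=W@Y
    k=(c['z_map']>0)&(s>.02)&(s<.17)&(abs(t)<.08)&(abs(h)<.015)&(np.hypot(s-.128,t)>.02)
    A=np.c_[s[k],t[k],np.ones(k.sum())]; co=np.linalg.lstsq(A,h[k],rcond=None)[0]; r=h[k]-A@co; print(n,'face h=a s+b t+c',co,'sd',r.std(),'h at lock',co@[.128,0,1])
    kk=(c['z_map']>0)&(np.hypot(s-.128,t)<.009); print('  head h',np.median(h[kk]),kk.sum())
    # slope rectified view of the lock: 0.1 mm..: 40mm window at head plane h
    hh=.0085; N=240; g=np.linspace(-.02,.02,N); S,Tt=np.meshgrid(g,g)  # S across (right=-Y), Tt down = downslope
    P=H-(.128+Tt)[...,None]*XS+hh*NS-S[...,None]*Y
    uv=proj(c,P).astype(np.float32); ims.append(cv2.remap(c['color'][:,:,::-1].copy(),uv[...,0],uv[...,1],cv2.INTER_CUBIC))
    for nm in('lock_face',):
        print('  mark',[(m['pixel'],round(m['p'],2)) for m in arm.mark_of(n,nm)[:3]]); 
        for m in arm.masks_of(n,nm)[:1]:
            vv,uu_=np.nonzero(m['pixels']); print('  mask',round(m['p'],2),len(vv),np.mean(uu_),np.mean(vv))
    print('  L0 px',proj(c,L0))
    # dark blob analysis in rectified picture
    gy=cv2.cvtColor(ims[-1],cv2.COLOR_BGR2GRAY); cv2.imwrite(f'lock_{n}.png',ims[-1])
    ring=cv2.HoughCircles(gy,cv2.HOUGH_GRADIENT,1.5,200,param1=60,param2=12,minRadius=62,maxRadius=90); print('  hough (px .167mm, c=120)',ring)
cv2.imwrite('pics/lk.png',cv2.resize(np.hstack(ims),None,fx=1.6,fy=1.6))
E
python3 l.py
```

```text
side face h=a s+b t+c [-0.0003  0.0005  0.0033] sd 0.0017240229996373306 h at lock 0.0032207533984921688
  head h 0.00776253010713511 24
  mark [([326.5, 263.4], 0.71), ([242.2, 212.3], 0.46)]
  mask 0.74 7421 218.56070610429862 213.51556394016978
  L0 px [239.039  214.6132]
  hough (px .167mm, c=120) [[[135.75 107.25  89.15]]]
top face h=a s+b t+c [-0.0016  0.0022  0.0044] sd 0.002742056140023619 h at lock 0.004242235281385093
  head h 0.8578279989473812 320
  mark []
  L0 px [279.8883 193.5465]
  hough (px .167mm, c=120) None
```

View pics/lk.png

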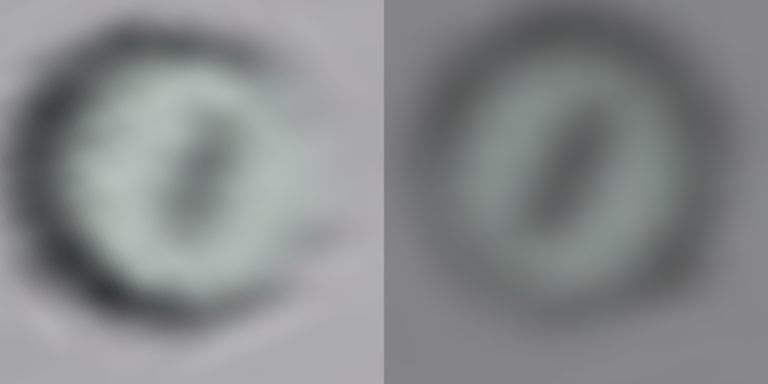

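Rectified lock views: the head centre is about 2 mm up-slope of the model with no lateral offset. The slot is tilted about 18° in the side view and 27° in the top view, so about 0.4 rad clockwise.

```bash
cat >> plan.py <<'E'
import fk
fk.D+=[([.4205,.3393,1.5674,-.0056,1.2322,1.6573],[.4993,.2965,.1986]),([.44,.454,1.6642,-.0056,1.0196,1.6677],[.4974,.3082,.0989]),([.0234,.4491,1.9012,-.1664,.5115,1.9824],[.6048,.051,.0543])]
K,_res=fk.fit()
L=H-.1262*XS+.0088*NS
OFF=np.array([-.002,-.001,.0838])
def lockpose(deg,up,dl=0.,ds=0.):
    """blade at deg clockwise from upslope, tip 'up' above slot mouth; dl along Y, ds upslope"""
    Rt=np.stack([XS,-Y,-NS],1)@fk.Rz(np.radians(180+deg)); return L+up*NS+dl*Y+ds*XS-Rt@OFF,Rt
E
python3 - <<'E'
from plan import *
print(K,abs(_res).max())
for d in(23,90,100):
  for up in(.03,-.004):
    pp,Rt=lockpose(d,up); print(d,up,pp,*fk.ik(pp,Rt,K,[.05,.3,1.95,-.3,.5,-.8]))
p,Rm=cur()
p,Rm=plan([lockpose(23,.04)],-1,p,Rm)
E
```

```text
Traceback (most recent call last):
NameError: name '_res' is not defined
```

```bash
python3 - <<'E'
from plan import *
import plan as P
print(K,abs(P._res).max())
for d in(23,90,100):
  for up in(.03,-.004):
    pp,Rt=lockpose(d,up); print(d,up,pp,*fk.ik(pp,Rt,K,[.05,.3,1.95,-.3,.5,-.8]))
p,Rm=cur()
p,Rm=plan([lockpose(23,.04)],-1,p,Rm)
E
```

```text
[0.1712 0.439  0.3777 0.2618 0.0736 0.066 ] 0.008601596664475582
23 0.03 [0.5782 0.0629 0.1893] [ 0.0647  0.1298  1.9694 -0.2967  0.5604 -0.64  ] 7.028706913923346e-11
23 -0.004 [0.5946 0.0587 0.1599] [ 0.0535  0.2012  1.9742 -0.3278  0.485  -0.6111] 2.028709768096953e-09
90 0.03 [0.5803 0.0626 0.1906] [ 0.0639  0.1327  1.9622 -0.2941  0.5643  0.5258] 1.1786189330401304e-10
90 -0.004 [0.5968 0.0584 0.1611] [ 0.0528  0.2037  1.9671 -0.3243  0.4892  0.5539] 1.8545053136559793e-10
100 0.03 [0.5805 0.0624 0.1907] [ 0.0633  0.1328  1.9615 -0.2933  0.5647  0.6991] 2.6041817354342582e-09
100 -0.004 [0.597  0.0581 0.1613] [ 0.0522  0.2038  1.9664 -0.3234  0.4896  0.727 ] 3.469446951953614e-17
[[-0.02,0.53,0.02,-0.04,0.0,-0.12,-1.0],[-0.09,0.53,0.05,-0.03,-0.01,-0.13,-1.0],[-0.15,0.5,0.06,-0.04,0.0,-0.12,-1.0],[-0.22,0.48,0.09,-0.04,0.0,-0.13,-1.0],[-0.29,0.44,0.1,-0.04,-0.01,-0.12,-1.0],[-0.33,0.4,0.12,-0.04,0.0,-0.13,-1.0],[-0.38,0.35,0.14,-0.03,0.0,-0.12,-1.0],[-0.43,0.28,0.15,-0.04,-0.01,-0.13,-1.0],[-0.45,0.23,0.17,-0.04,0.0,-0.12,-1.0],[-0.48,0.15,0.17,-0.04,0.0,-0.12,-1.0]]
[[-0.5,0.09,0.18,-0.03,-0.01,-0.13,-1.0],[-0.5,0.01,0.19,-0.04,0.0,-0.12,-1.0],[-0.5,-0.06,0.18,-0.04,0.0,-0.13,-1.0],[-0.48,-0.13,0.18,-0.03,-0.01,-0.12,-1.0],[-0.47,-0.2,0.18,-0.04,0.0,-0.13,-1.0],[-0.43,-0.26,0.17,-0.04,-0.01,-0.12,-1.0]]
end [0.5734 0.0641 0.198 ]
```

Emit:
servo_tool(
  deltas=[
    [-0.02,0.53,0.02,-0.04,0.0,-0.12,-1.0],
    [-0.09,0.53,0.05,-0.03,-0.01,-0.13,-1.0],
    [-0.15,0.5,0.06,-0.04,0.0,-0.12,-1.0],
    [-0.22,0.48,0.09,-0.04,0.0,-0.13,-1.0],
    [-0.29,0.44,0.1,-0.04,-0.01,-0.12,-1.0],
    [-0.33,0.4,0.12,-0.04,0.0,-0.13,-1.0],
    [-0.38,0.35,0.14,-0.03,0.0,-0.12,-1.0],
    [-0.43,0.28,0.15,-0.04,-0.01,-0.13,-1.0],
    [-0.45,0.23,0.17,-0.04,0.0,-0.12,-1.0],
    [-0.48,0.15,0.17,-0.04,0.0,-0.12,-1.0],
  ],
)

```text
time_s: 13.95
ee_pos: [0.5447, 0.1558, 0.2024]
tool_rot: [0.185, 0.661, 0.727, 0.019]
ft_force: [1.0, -0.9, -0.9]
gripper_width: 0.314
grip_force: 35.0
```

Emit:
servo_tool(
  deltas=[
    [-0.5,0.09,0.18,-0.03,-0.01,-0.13,-1.0],
    [-0.5,0.01,0.19,-0.04,0.0,-0.12,-1.0],
    [-0.5,-0.06,0.18,-0.04,0.0,-0.13,-1.0],
    [-0.48,-0.13,0.18,-0.03,-0.01,-0.12,-1.0],
    [-0.47,-0.2,0.18,-0.04,0.0,-0.13,-1.0],
    [-0.43,-0.26,0.17,-0.04,-0.01,-0.12,-1.0],
    [0,0,0,0,0,0,-1],
    [0,0,0,0,0,0,-1],
  ],
)

```text
time_s: 14.75
ee_pos: [0.5734, 0.0638, 0.1986]
tool_rot: [0.26, 0.313, 0.913, 0.019]
ft_force: [-0.3, 0.5, -2.0]
gripper_width: 0.323
grip_force: 35.0
```

```bash
cat > f.py <<'E'
from plan import *
s=arm.state(); p,Rm=cur(); print('t',s['time_s'],p,'J',s['joints'],s['gripper_width'],'F',s['ft_force'])
tipw=p+Rm@OFF; d=tipw-L; print('tip rel lock: up',d@NS,'Y',d@Y,'upslope',d@XS,'axis',Rm.T@(-NS),'deg',np.degrees(np.arctan2(-(Rm[:,0]@Y),Rm[:,0]@XS))-180)
for n in('side','top'):
    c=cam(n); v,u=np.mgrid[0:420,0:560]; T=(world(c,u,v)-p)@Rm; k=(c['z_map']>0)&(np.hypot(T[...,0],T[...,1])<.02)&(T[...,2]>.02)&(T[...,2]<.09)
    t=T[k]
    for lo in np.arange(.02,.09,.01):
        j=(t[:,2]>=lo)&(t[:,2]<lo+.01)
        if j.sum()>2: print(n,round(lo,3),j.sum(),t[j].min(0),t[j].max(0),t[j].mean(0))
E
python3 f.py
```

```text
t 14.75 [0.5734 0.0638 0.1986] J [ 0.1176  0.1473  2.0016 -0.3756  0.526  -0.5115] 0.3234390256846872 F [-0.2771  0.459  -1.9879]
tip rel lock: up 0.04043788499662658 Y -0.0005227138590766182 upslope 0.0007996705661259644 axis [0.0052 0.0006 1.    ] deg -336.61000623951605
side 0.02 6 [-0.0021  0.0022  0.0226] [0.0047 0.006  0.0275] [0.0019 0.004  0.025 ]
side 0.03 11 [-0.0019 -0.003   0.031 ] [0.0062 0.0042 0.0396] [0.0026 0.0025 0.0351]
side 0.04 9 [-0.0029 -0.0005  0.0408] [0.0042 0.0039 0.0496] [0.0007 0.0019 0.0461]
side 0.05 9 [-0.0013 -0.0018  0.0508] [0.0052 0.0074 0.0568] [0.0023 0.0037 0.0541]
side 0.06 10 [-0.0051 -0.0019  0.0601] [0.0057 0.0042 0.0695] [0.0017 0.0019 0.065 ]
side 0.07 12 [-0.0039 -0.0029  0.0708] [0.0058 0.0031 0.0799] [0.0015 0.0003 0.0754]
side 0.08 4 [-0.0047 -0.002   0.083 ] [ 0.0066 -0.0008  0.086 ] [ 0.0014 -0.0015  0.0839]
top 0.04 6 [-0.0063  0.0008  0.0414] [-0.0024  0.0053  0.0495] [-0.0046  0.0028  0.0444]
top 0.05 5 [-0.0074 -0.003   0.0561] [-0.0027  0.0043  0.0593] [-0.0053  0.0005  0.058 ]
top 0.06 4 [-0.0083  0.001   0.0632] [-0.0014  0.0057  0.0677] [-0.0044  0.0034  0.0665]
```

```bash
python3 - <<'E'
from plan import *
p,Rm=cur()
p,Rm=plan([lockpose(23,.006,dl=-.001,ds=.0005)+(4,)],-1,p,Rm)
E
```

```text
[[0.0,-0.02,0.29,0.0,0.0,0.0,-1.0],[0.0,-0.01,0.29,0.0,0.0,0.0,-1.0],[0.0,-0.02,0.29,0.0,0.0,0.0,-1.0],[0.0,-0.02,0.28,0.0,0.01,0.0,-1.0]]
end [0.5899 0.0588 0.1689]
```

Emit:
servo_tool(
  deltas=[
    [0.0,-0.02,0.29,0.0,0.0,0.0,-1.0],
    [0.0,-0.01,0.29,0.0,0.0,0.0,-1.0],
    [0.0,-0.02,0.29,0.0,0.0,0.0,-1.0],
    [0.0,-0.02,0.28,0.0,0.01,0.0,-1.0],
    [0,0,0,0,0,0,-1],
  ],
)

```text
time_s: 15.35
ee_pos: [0.5897, 0.058, 0.1673]
tool_rot: [0.255, 0.31, 0.915, 0.021]
ft_force: [0.1, -0.3, -1.2]
gripper_width: 0.318
grip_force: 35.0
```

```bash
python3 f.py | head -3; python3 - <<'E'
from plan import *
p,Rm=cur(); ims=[]
for n in('side','top'):
    c=cam(n); tp=p+Rm@OFF; u=proj(c,tp); b=(int(u[0])-18,int(u[1])-25); f=10
    k=cv2.resize(c['color'][b[1]:b[1]+45,b[0]:b[0]+37,::-1],None,fx=f,fy=f,interpolation=cv2.INTER_CUBIC)
    def dot(q,co): 
        a=(proj(c,q)-b+.5)*f; cv2.circle(k,tuple(int(z) for z in a),3,co,-1)
    dot(tp,(0,0,255)); dot(L,(0,255,0))
    for d in(-.006,.006): dot(tp+Rm[:,0]*d,(255,0,255))
    for a_ in np.radians(np.arange(0,360,30)): dot(L+.0125*(np.cos(a_)*XS+np.sin(a_)*Y),(0,255,0))
    ims.append(k)
cv2.imwrite('pics/tip.png',np.hstack(ims))
E
```

```text
t 15.35 [0.5897 0.058  0.1673] J [ 0.0913  0.2171  2.0063 -0.3831  0.4542 -0.5196] 0.3180599375917574 F [ 0.0535 -0.2798 -1.2499]
tip rel lock: up 0.004672887365218105 Y -0.0016140131007330413 upslope -0.0008007491223592524 axis [-0.0064  0.0002  1.    ] deg -336.8928803886235
side 0.02 6 [-0.0005  0.002   0.0224] [0.0049 0.0065 0.0295] [0.0024 0.0037 0.0254]
```

View pics/tip.png

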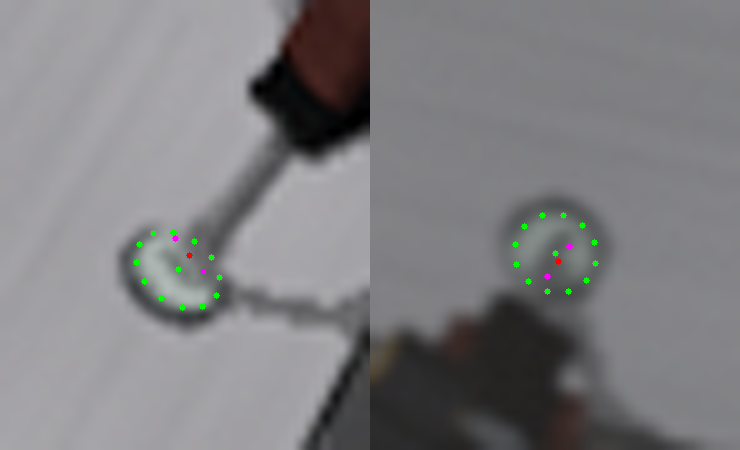

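Emit:
servo_tool(
  deltas=[
    [-0.08,0.02,0.0,0,0,0,-1],
    [0,0,0.07,0,0,0,-1],
    [0,0,0.07,0,0,0,-1],
  ],
)

```text
time_s: 15.85
ee_pos: [0.5939, 0.0569, 0.1667]
tool_rot: [0.257, 0.31, 0.915, 0.021]
ft_force: [-0.7, -0.5, -1.5]
gripper_width: 0.315
grip_force: 35.0
```

Emit:
servo_tool(
  deltas=[
    [0,0,0.06,0,0,0,-1],
    [0,0,0,0,0,0,-1],
  ],
)

```text
time_s: 16.05
ee_pos: [0.5944, 0.0566, 0.1645]
tool_rot: [0.256, 0.31, 0.915, 0.021]
ft_force: [-0.3, 0.2, -2.1]
gripper_width: 0.315
grip_force: 35.0
```

```bash
sed -i 's/^for n in/import sys\nif len(sys.argv)>1: sys.exit()\nfor n in/' f.py; python3 f.py 1
```

```text
t 16.05 [0.5944 0.0566 0.1645] J [ 0.087   0.227   2.0029 -0.3863  0.4451 -0.5196] 0.31529056648705134 F [-0.277   0.1822 -2.1139]
tip rel lock: up -0.00017542576075480507 Y -0.0017789324942398277 upslope 0.002202543131982585 axis [-0.0048 -0.0009  1.    ] deg -336.9033919629197
```

Emit:
servo_tool(
  deltas=[
    [0,0,0.07,0,0,0,-1],
    [0,0,0,0,0,0,-1],
  ],
)

```text
time_s: 16.25
ee_pos: [0.5954, 0.0564, 0.1627]
tool_rot: [0.256, 0.31, 0.915, 0.021]
ft_force: [0.4, -0.7, -1.4]
gripper_width: 0.319
grip_force: 35.0
```

Emit:
servo_tool(
  deltas=[
    [0,0,0.05,0,0,0,-1],
    [0,0,0,0,0,0,-1],
  ],
)

```text
time_s: 16.45
ee_pos: [0.5962, 0.0562, 0.1615]
tool_rot: [0.256, 0.31, 0.915, 0.021]
ft_force: [0.1, -0.7, -2.3]
gripper_width: 0.317
grip_force: 35.0
```

```bash
python3 f.py 1
```

```text
t 16.45 [0.5962 0.0562 0.1615] J [ 0.0855  0.2341  2.0033 -0.3911  0.4377 -0.5152] 0.3168997036446211 F [ 0.0782 -0.6894 -2.3423]
tip rel lock: up -0.0036928436272907995 Y -0.0018189260771567957 upslope 0.002257996523264096 axis [-0.0047 -0.0009  1.    ] deg -336.9024338343893
```

Emit:
servo_tool(
  deltas=[
    [0,0,0.05,0,0,0,-1],
    [0,0,0,0,0,0,-1],
  ],
)

```text
time_s: 16.65
ee_pos: [0.5968, 0.056, 0.1604]
tool_rot: [0.256, 0.31, 0.915, 0.021]
ft_force: [-2.0, -0.5, -1.1]
gripper_width: 0.321
grip_force: 35.0
```

Emit:
servo_tool(
  deltas=[
    [0,0,0.05,0,0,0,-1],
    [0,0,0,0,0,0,-1],
  ],
)

```text
time_s: 16.85
ee_pos: [0.5972, 0.0559, 0.1599]
tool_rot: [0.256, 0.31, 0.915, 0.021]
ft_force: [-10.6, 1.8, 11.6]
gripper_width: 0.316
grip_force: 35.0
```

```bash
python3 f.py 1
```

```text
t 16.85 [0.5972 0.0559 0.1599] J [ 0.0849  0.2379  2.004  -0.3951  0.4328 -0.5114] 0.31576532406219604 F [-10.5947   1.8158  11.6265]
tip rel lock: up -0.005569349767054671 Y -0.0017923224528081816 upslope 0.0024214353314279714 axis [-0.004  -0.0013  1.    ] deg -336.8998176161761
```

Emit:
servo_tool(
  deltas=[
    [0,0.04,-0.03,0,0,0,-1],
    [0,0.04,0,0,0,0,-1],
    [0,0,0,0,0,0,-1],
  ],
)

```text
time_s: 17.15
ee_pos: [0.5971, 0.0566, 0.1602]
tool_rot: [0.255, 0.31, 0.915, 0.019]
ft_force: [-8.1, -5.9, 6.9]
gripper_width: 0.319
grip_force: 35.0
```

```bash
sed -i "s/^import sys/print('Ftool',Rm.T@np.array(s['ft_force']),'Ttool',Rm.T@np.array(s['wrist_torque']))\nimport sys/" f.py; python3 f.py 1
```

```text
t 17.15 [0.5971 0.0566 0.1602] J [ 0.0885  0.2384  2.0003 -0.3977  0.4404 -0.5073] 0.31920843304489793 F [-8.0816 -5.8621  6.8938]
tip rel lock: up -0.005233922113621271 Y -0.0013637451005191969 upslope 0.0021801889624280344 axis [-0.0052  0.0023  1.    ] deg -336.9431581961063
Ftool [-1.0592 -7.9049 -9.1428] Ttool [ 1.8848 -0.3667  0.0556]
```

Emit:
servo_tool(
  deltas=[
    [0,-0.045,0,0,0,0,-1],
    [0,0,0,0,0,0.1,-1],
    [0,0,0,0,0,0.1,-1],
    [0,0,0,0,0,0.1,-1],
    [0,0,0,0,0,0.1,-1],
  ],
)

```text
time_s: 17.65
ee_pos: [0.5967, 0.0563, 0.16]
tool_rot: [0.246, 0.496, 0.83, 0.073]
ft_force: [-7.8, -2.0, 5.9]
gripper_width: 0.315
grip_force: 35.0
```

```bash
python3 f.py 1
```

```text
t 17.65 [0.5967 0.0563 0.16  ] J [ 0.0865  0.2377  2.0026 -0.3955  0.4368 -0.0873] 0.31482943269652985 F [-7.7727 -1.9644  5.9049]
tip rel lock: up -0.005214782222351081 Y -0.0021357221219761155 upslope 0.0010992169811333968 axis [-0.0044  0.0026  1.    ] deg -312.6821908107612
Ftool [-0.6503 -4.9343 -8.6239] Ttool [ 1.1176 -0.2836 -0.0544]
```

Emit:
servo_tool(
  deltas=[
    [0,-0.02,0,0,0,0.1,-1],
    [0,0,0,0,0,0.1,-1],
    [0,0,0,0,0,0.1,-1],
    [0,0,0,0,0,0.1,-1],
    [0,0,0,0,0,0,-1],
  ],
)

```text
time_s: 18.15
ee_pos: [0.5969, 0.0562, 0.1602]
tool_rot: [0.226, 0.657, 0.709, 0.123]
ft_force: [-5.4, -0.8, 4.8]
gripper_width: 0.317
grip_force: 35.0
```

```bash
python3 f.py 1
```

```text
t 18.15 [0.5969 0.0562 0.1602] J [ 0.086   0.2374  2.0033 -0.3956  0.4349  0.3301] 0.31714171245373 F [-5.3667 -0.7549  4.8017]
tip rel lock: up -0.005192026977236771 Y -0.002146847084581542 upslope 0.0005122802692731836 axis [-0.0033  0.0029  1.    ] deg -288.74919875924434
Ftool [-1.3115 -2.5184 -6.6607] Ttool [ 0.7118 -0.4973 -0.0618]
```

Emit:
servo_tool(
  deltas=[
    [0,0,0,0,0,0.1,-1],
    [0,0,0,0,0,0.1,-1],
    [0,0,0,0,0,0.1,-1],
    [0,0,0,0,0,0.1,-1],
    [0,0,0,0,0,0,-1],
  ],
)

```text
time_s: 18.65
ee_pos: [0.5972, 0.0561, 0.1603]
tool_rot: [0.195, 0.79, 0.557, 0.167]
ft_force: [-4.4, -2.2, 5.5]
gripper_width: 0.314
grip_force: 35.0
```

```bash
python3 f.py 1
```

```text
t 18.65 [0.5972 0.0561 0.1603] J [ 0.0858  0.2374  2.003  -0.3958  0.4348  0.7484] 0.31382541150333637 F [-4.415  -2.2344  5.5216]
tip rel lock: up -0.005202421929055407 Y -0.0018681968078321253 upslope -4.6960990250642307e-05 axis [-0.0018  0.0036  1.    ] deg -264.78841137050534
Ftool [-3.2785 -0.1868 -6.6476] Ttool [ 0.3627 -0.888  -0.0436]
```

Emit:
servo_tool(
  deltas=[
    [0,0,0,0,0,0.08,-1],
    [0,0,0,0,0,0.08,-1],
    [0,0,0,0,0,0,-1],
  ],
)

```text
time_s: 18.95
ee_pos: [0.5972, 0.0561, 0.1603]
tool_rot: [0.181, 0.833, 0.489, 0.183]
ft_force: [-4.3, -2.5, 4.7]
gripper_width: 0.314
grip_force: 35.0
```

```bash
python3 f.py 1
```

```text
t 18.95 [0.5972 0.0561 0.1603] J [ 0.0858  0.2375  2.0029 -0.3959  0.4348  0.9152] 0.3141090758033763 F [-4.2795 -2.4957  4.6618]
tip rel lock: up -0.005206112919492742 Y -0.0016610544719640277 upslope -0.0002413750706502264 axis [-0.0012  0.0037  1.    ] deg -255.23506806907267
Ftool [-3.5433  0.1684 -5.8044] Ttool [ 0.1167 -0.9393 -0.1019]
```

Emit:
servo_tool(
  deltas=[
    [0,0,0,0,0,0.08,-1],
    [0,0,0,0,0,0,-1],
  ],
)

```text
time_s: 19.15
ee_pos: [0.5973, 0.0561, 0.1604]
tool_rot: [0.173, 0.853, 0.454, 0.191]
ft_force: [-5.0, -2.6, 4.6]
gripper_width: 0.317
grip_force: 35.0
```

```bash
python3 f.py 1
```

```text
t 19.15 [0.5973 0.0561 0.1604] J [ 0.0858  0.2375  2.0029 -0.396   0.4347  0.9988] 0.3172954082034315 F [-4.9917 -2.6301  4.5877]
tip rel lock: up -0.005204135590571366 Y -0.0015185736822545064 upslope -0.00030465532966934524 axis [-0.001   0.0037  1.    ] deg -250.4463749376775
Ftool [-4.0085 -0.0046 -6.0674] Ttool [-0.02   -0.9888 -0.0836]
```

Emit:
servo_tool(
  deltas=[
    [0,0,0,0,0,0.08,-1],
    [0,0,0,0,0,0,-1],
  ],
)

```text
time_s: 19.35
ee_pos: [0.5975, 0.0561, 0.1605]
tool_rot: [0.165, 0.871, 0.418, 0.198]
ft_force: [-3.9, -2.4, 4.6]
gripper_width: 0.318
grip_force: 35.0
```

```bash
python3 f.py 1; python3 - <<'E'
from plan import *
s=[arm.state()['wrist_torque']@cur()[1][:,2]]
for i in range(6): cam('top'); s.append(arm.state()['wrist_torque']@cur()[1][:,2])
print(np.array(s))
E
```

```text
t 19.35 [0.5975 0.0561 0.1605] J [ 0.0858  0.2374  2.0027 -0.3962  0.4347  1.0824] 0.3184289506722901 F [-3.8642 -2.3709  4.6   ]
tip rel lock: up -0.005163114807481842 Y -0.0013221568210023287 upslope -0.00021605305439348268 axis [-0.0008  0.0035  1.    ] deg -245.66631568577526
Ftool [-3.1408  0.9303 -5.5663] Ttool [-0.0979 -0.9993 -0.1586]
[-0.1586 -0.1879 -0.1827 -0.1919 -0.1594 -0.156  -0.182 ]
```

Emit:
servo_tool(
  deltas=[
    [0,0,0,0,0,0.1,-1],
    [0,0,0,0,0,0,-1],
    [0,0,0,0,0,0,-1],
  ],
)

```text
time_s: 19.95
ee_pos: [0.5976, 0.0563, 0.1606]
tool_rot: [0.154, 0.891, 0.373, 0.206]
ft_force: [-4.1, -1.6, 4.7]
gripper_width: 0.316
grip_force: 35.0
```

```bash
python3 f.py 1; python3 - <<'E'
from plan import *
s=[]
for i in range(3): cam('top'); s.append(arm.state()['wrist_torque']@cur()[1][:,2])
print(np.array(s))
E
```

```text
t 19.95 [0.5976 0.0563 0.1606] J [ 0.086   0.2374  2.0027 -0.3958  0.4342  1.185 ] 0.3164883044589156 F [-4.1095 -1.6437  4.7351]
tip rel lock: up -0.005153180694617815 Y -0.0008372793478212719 upslope -0.00023198959037659672 axis [-0.001   0.0036  1.    ] deg -239.78057126863035
Ftool [-2.6179  0.6677 -5.8917] Ttool [-0.0241 -0.7422 -0.2065]
[-0.2083 -0.2423 -0.1867]
```

Emit:
servo_tool(
  deltas=[
    [0,0,0,0,0,-0.1,-1],
    [0,0,0,0,0,-0.1,-1],
    [0,0,0,0,0,-0.08,-1],
    [0,0,-0.2,0,0,0,-1],
    [0,0,-0.3,0,0,0,-1],
    [0,0,-0.7,0,0,0,-1],
    [0,0,-0.8,0,0,0,-1],
    [0,0,0,0,0,0,-1],
  ],
)

```text
time_s: 20.9
ee_pos: [0.569, 0.0645, 0.2151]
tool_rot: [0.183, 0.828, 0.498, 0.184]
ft_force: [0.7, -0.0, -1.0]
gripper_width: 0.315
grip_force: 35.0
```

```bash
cat > m.py <<'E'
from plan import *
import cov
def ang(im):
    g=cv2.cvtColor(im,cv2.COLOR_BGR2GRAY).astype(float); N=len(g); v,u=np.mgrid[0:N,0:N]
    # dark band search: for angles, mean intensity along 13mm x 3mm bar vs rest of disc radius 7.5mm
    best=[]
    for cx in range(N//2-15,N//2+16,3):
        for cy in range(N//2-30,N//2+10,3):
            x=(u-cx)/6.;y=(cy-v)/6.; disc=np.hypot(x,y)<7.5
            for a in range(-90,90,5):
                r=np.radians(a); al=x*np.sin(r)+y*np.cos(r); ac=x*np.cos(r)-y*np.sin(r)
                bar=(abs(al)<6)&(abs(ac)<1.5); best.append((g[disc&(abs(ac)>2.5)].mean()-g[bar].mean(),a,cx,cy))
    return sorted(best)[::-1][:3]
for n in('side','top'):
    print(n,'before',ang(cv2.imread(f'lock_{n}.png')))
    c=cam(n); g=np.linspace(-.02,.02,240); S,Tt=np.meshgrid(g,g); P=H-(.128+Tt)[...,None]*XS+.0085*NS-S[...,None]*Y
    uv=proj(c,P).astype(np.float32); im=cv2.remap(c['color'][:,:,::-1].copy(),uv[...,0],uv[...,1],cv2.INTER_CUBIC); cv2.imwrite(f'lock2_{n}.png',im); print(n,'after',ang(im))
print(cov.theta())
E
python3 m.py; python3 f.py 1
```

```text
side before [(np.float64(39.08196004446006), 25, 126, 111), (np.float64(39.066051390253676), 20, 126, 111), (np.float64(39.06379870129868), 25, 126, 108)]
side after [(np.float64(86.66017311787614), -90, 123, 111), (np.float64(86.3901016751606), -90, 120, 111), (np.float64(86.30270485282418), -90, 126, 111)]
top before [(np.float64(30.969034715309164), 30, 114, 108), (np.float64(30.95002193752194), 25, 114, 108), (np.float64(30.69124729219257), 30, 114, 111)]
top after [(np.float64(28.49303051383866), -90, 117, 108), (np.float64(28.476800224420103), -90, 114, 108), (np.float64(28.321186942640864), -90, 120, 108)]
[('side', 1514, np.float64(-0.020000000000000052), np.float64(-0.022349336461900057)), ('top', 1611, np.float64(-6.418476861114186e-17), np.float64(-0.0034602730844039173))]
t 21.1 [0.5683 0.0637 0.2112] J [ 0.111   0.1204  1.989  -0.3296  0.5653  0.8351] 0.3146611107099859 F [ 0.2572 -0.021  -2.3352]
tip rel lock: up 0.053817934138370785 Y -0.0014462009194466064 upslope -0.0007803185040240572 axis [-0.0016  0.0049  1.    ] deg -256.4770759760056
Ftool [-0.1825 -0.9208  2.1537] Ttool [ 0.3347 -0.0657 -0.0017]
```

```bash
python3 - <<'E'
from plan import *
p,Rm=cur()
plan([(np.array([.4974,.3082,.225]),down(19.83))],-1,p,Rm)
E
```

```text
[[0.9,-0.73,-0.36,0.06,-0.04,0.1,-1.0],[0.8,-0.85,-0.35,0.06,-0.04,0.1,-1.0],[0.69,-0.94,-0.32,0.06,-0.04,0.1,-1.0],[0.58,-1.0,-0.28,0.06,-0.05,0.09,-1.0],[0.46,-1.0,-0.25,0.06,-0.04,0.1,-1.0],[0.32,-1.0,-0.18,0.06,-0.04,0.1,-1.0],[0.18,-1.0,-0.11,0.06,-0.04,0.1,-1.0]]
end [0.5034 0.2958 0.2257]
```

Emit:
servo_tool(
  deltas=[
    [0.9,-0.73,-0.36,0.06,-0.04,0.1,-1.0],
    [0.8,-0.85,-0.35,0.06,-0.04,0.1,-1.0],
    [0.69,-0.94,-0.32,0.06,-0.04,0.1,-1.0],
    [0.58,-1.0,-0.28,0.06,-0.05,0.09,-1.0],
    [0.46,-1.0,-0.25,0.06,-0.04,0.1,-1.0],
    [0.32,-1.0,-0.18,0.06,-0.04,0.1,-1.0],
    [0.18,-1.0,-0.11,0.06,-0.04,0.1,-1.0],
    [0,0,0,0,0,0,-1],
    [0,0,0,0,0,0,-1],
  ],
)

```text
time_s: 22.0
ee_pos: [0.5039, 0.2951, 0.2248]
tool_rot: [-0.001, 0.985, 0.173, -0.001]
ft_force: [0.5, -1.2, -1.7]
gripper_width: 0.318
grip_force: 35.0
```

```bash
python3 - <<'E'
from plan import *
p,Rm=cur(); print(p,'yaw',np.degrees(np.arctan2(Rm[1,0],Rm[0,0])),Rm[:,2])
plan([(np.array([.4974,.3082,.2117]),down(19.83),2)],-1,p,Rm)
E
```

```text
[0.5039 0.2951 0.2248] yaw 19.890430647340803 [-0.0028  0.0013 -1.    ]
[[-0.03,-0.24,0.22,0.0,0.0,0.0,-1.0],[-0.02,-0.24,0.22,0.0,0.0,0.0,-1.0]]
end [0.4975 0.3082 0.2116]
```

Emit:
servo_tool(
  deltas=[
    [-0.03,-0.24,0.22,0.0,0.0,0.0,-1.0],
    [-0.02,-0.24,0.22,0.0,0.0,0.0,-1.0],
    [0,0,0,0,0,0,-1],
    [0,0,0,0,0,0,-1],
  ],
)

```text
time_s: 22.4
ee_pos: [0.4965, 0.3087, 0.2128]
tool_rot: [-0.002, 0.985, 0.172, -0.001]
ft_force: [-0.0, 0.4, -2.1]
gripper_width: 0.317
grip_force: 35.0
```

```bash
python3 f.py
```

```text
t 22.4 [0.4965 0.3087 0.2128] J [0.4357 0.3336 1.5383 0.0038 1.271  1.6588] 0.3169612031099182 F [-0.034   0.3914 -2.1008]
tip rel lock: up 0.1329098944090338 Y 0.21935459500240304 upslope -0.15520947328070295 axis [0.4147 0.2845 0.8643] deg -218.2130027715735
Ftool [ 0.1044 -0.3723  2.1019] Ttool [-0.0152 -0.0151 -0.0344]
side 0.02 6 [-0.0049 -0.0064  0.024 ] [ 0.0021 -0.003   0.0288] [-0.0015 -0.0051  0.0269]
side 0.03 14 [-0.0053 -0.0076  0.0304] [ 0.0021 -0.002   0.0393] [-0.0015 -0.0042  0.036 ]
side 0.04 10 [-0.0049 -0.0061  0.0402] [ 0.0021 -0.0021  0.0492] [-0.0013 -0.0047  0.0443]
side 0.05 13 [-0.0053 -0.0069  0.0501] [ 0.0012 -0.0015  0.0596] [-0.0016 -0.0043  0.0546]
side 0.06 16 [-0.0084 -0.0059  0.0604] [ 0.0038 -0.0009  0.0699] [-0.0014 -0.004   0.0657]
side 0.07 12 [-0.0085 -0.0043  0.0711] [ 0.0028 -0.0006  0.0795] [-0.0027 -0.0024  0.0759]
side 0.08 9 [-0.0091 -0.0025  0.0802] [ 0.003  -0.0013  0.0842] [-0.0034 -0.0019  0.0821]
```

Emit:
servo_tool(
  deltas=[
    [0,0,0.5,0,0,0,-1],
    [0,0,0.6,0,0,0,-1],
    [0,0,0.6,0,0,0,-1],
    [0,0,0.6,0,0,0,-1],
    [0,0,0.6,0,0,0,-1],
    [0,0,0.5,0,0,0,-1],
    [0,0,0.2,0,0,0,-1],
    [0,0,0,0,0,0,-1],
  ],
)

```text
time_s: 23.3
ee_pos: [0.4966, 0.3089, 0.1047]
tool_rot: [-0.002, 0.985, 0.172, -0.001]
ft_force: [-0.4, -1.2, -1.1]
gripper_width: 0.317
grip_force: 35.0
```

Emit:
servo_tool(
  deltas=[
    [0,0,0.08,0,0,0,-1],
    [0,0,0,0,0,0,-1],
  ],
)

```text
time_s: 23.5
ee_pos: [0.4975, 0.3095, 0.1035]
tool_rot: [-0.002, 0.985, 0.172, -0.0]
ft_force: [-0.2, -0.3, -2.4]
gripper_width: 0.315
grip_force: 35.0
```

Lower in small steps until the plate carries it.

Emit:
servo_tool(
  deltas=[
    [0,0,0.08,0,0,0,-1],
    [0,0,0,0,0,0,-1],
  ],
)

```text
time_s: 23.7
ee_pos: [0.497, 0.3093, 0.1006]
tool_rot: [-0.002, 0.985, 0.172, -0.001]
ft_force: [-0.6, 0.2, -2.1]
gripper_width: 0.317
grip_force: 35.0
```

Emit:
servo_tool(
  deltas=[
    [0,0,0.05,0,0,0,-1],
    [0,0,0,0,0,0,-1],
  ],
)

```text
time_s: 23.9
ee_pos: [0.497, 0.3093, 0.0989]
tool_rot: [-0.002, 0.985, 0.172, -0.001]
ft_force: [0.4, -0.3, -2.6]
gripper_width: 0.317
grip_force: 35.0
```

```bash
python3 where.py
```

```text
t 23.9 p [0.497  0.3093 0.0989] J [0.436  0.4556 1.661  0.0047 1.0253 1.6586] F [ 0.3513 -0.3232 -2.5755] Fn -2.573668445754787 w 0.31673707419751557 grip 34.99910116195679
tool theta 0.5263424007957291 edge theta 0.3889723498464877 r 0.3055864427386215 lat 0.22580833041290282 toolx.Y 0.562306689834829
```

Emit:
servo_tool(
  deltas=[
    [0,0,0.04,0,0,0,-1],
    [0,0,0,0,0,0,-1],
  ],
)

```text
time_s: 24.1
ee_pos: [0.4971, 0.3094, 0.0989]
tool_rot: [-0.002, 0.985, 0.172, -0.0]
ft_force: [-2.3, -0.8, 7.6]
gripper_width: 0.316
grip_force: 35.0
```

Emit:
servo_tool(
  deltas=[
    [0,0,0.03,0,0,0,-1],
    [0,0,0,0,0,0,-1],
  ],
)

```text
time_s: 24.3
ee_pos: [0.4971, 0.3094, 0.0988]
tool_rot: [-0.002, 0.985, 0.172, -0.0]
ft_force: [-3.7, -1.9, 14.3]
gripper_width: 0.318
grip_force: 35.0
```

Seated. Relieve the load, open partway, and withdraw.

Emit:
servo_tool(
  deltas=[
    [0,0,-0.05,0,0,0,-1],
    [0,0,0,0,0,0,0.2],
    [0,0,0,0,0,0,0.2],
    [0,0,0,0,0,0,0.2],
    [0,0,0,0,0,0,0.2],
    [0,0,0,0,0,0,0.2],
  ],
)

```text
time_s: 24.9
ee_pos: [0.4969, 0.3093, 0.0981]
tool_rot: [-0.002, 0.985, 0.172, -0.001]
ft_force: [-0.8, -0.4, -0.7]
gripper_width: 0.599
grip_force: 0.0
```

Emit:
servo_tool(
  deltas=[
    [0,0,-0.3,0,0,0,0.2],
    [0,0,-0.6,0,0,0,0.2],
    [0,0,-0.8,0,0,0,0.2],
    [0,0,-0.9,0,0,0,0.2],
    [0,0,-0.9,0,0,0,0.2],
    [-0.5,0.5,-0.5,0,0,0,0.2],
    [-1,1,0,0,0,0,0.2],
    [-1,1,0,0,0,0,0.2],
    [-0.5,0.5,0,0,0,0,0.2],
    [0,0,0,0,0,0,0.2],
  ],
)

```text
time_s: 25.9
ee_pos: [0.4414, 0.1917, 0.2187]
tool_rot: [-0.002, 0.985, 0.171, -0.001]
ft_force: [0.3, 0.8, 0.5]
gripper_width: 0.599
grip_force: 0.0
```

```bash
python3 - <<'E'
from plan import *
import cov
print(cov.theta(),arm.state()['time_s'],arm.state()['ee_pos'],arm.state()['ft_force'])
for n in('side','top'):
    c=cam(n); v,u=np.mgrid[0:420,0:560]; W=world(c,u,v).reshape(-1,3); col=c['color'].reshape(-1,3).astype(int).max(1)
    q=W[(np.hypot(W[:,0]-.496,W[:,1]-.307)<.035)&(W[:,2]>.1)&(W[:,2]<.18)&(col<90)]
    t=q[q[:,2]>.15]; lo=q[(q[:,2]<.13)]
    print(n,len(q),'top z',np.median(t[:,2]),q[:,2].max(),cv2.minAreaRect((t[:,:2]*1000).astype(np.float32)),'low mean',lo.mean(0),'high mean',q[(q[:,2]>.13)&(q[:,2]<.15)].mean(0))
    for nm in('jar0','nutdriver'): print(nm,[(np.round(m['pixel'],1).tolist(),round(m['p'],2)) for m in arm.mark_of(n,nm)][:3])
E
python3 m.py | grep after
```

```text
[('side', 1504, np.float64(-0.020000000000000052), np.float64(-0.021647099119930083)), ('top', 1622, np.float64(-6.418476861114186e-17), np.float64(-0.004081870644360328))] 26.0 [0.4436 0.194  0.2188] [0.2971 0.529  0.2409]
side 336 top z 0.15701689289428283 0.16144937302973456 ((494.695556640625, 310.91790771484375), (27.059154510498047, 28.596553802490234), 17.76678466796875) low mean [0.4946 0.3214 0.1152] high mean [0.4944 0.3213 0.14  ]
jar0 [([326.4, 261.6], 0.8), ([319.1, 216.6], 0.45)]
nutdriver []
side after [(np.float64(87.57743144938563), -90, 123, 111), (np.float64(87.29357432439474), -90, 120, 111), (np.float64(87.22504433686638), -90, 126, 111)]
top after [(np.float64(27.91677957151741), -90, 114, 108), (np.float64(27.859505980483092), -90, 117, 108), (np.float64(27.793847684408362), -90, 111, 108)]
  return _methods._mean(a, axis=axis, dtype=dtype,
  ret = ret.dtype.type(ret / rcount)
Traceback (most recent call last):
ValueError: zero-size array to reduction operation maximum which has no identity
```

```bash
python3 -c "
from station import arm
print(arm.sign_off())"
```

```text
the job is handed in; nothing more can be done
None
```

The job is handed in: the cover is snapped shut, the lock slot reads 90° across in both cameras, and the screwdriver stands upright in its own hole within about 3 mm of its start; no verdict came back.

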